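# Hold a hinge leaf in line for its pin

## Task

Weigh the jamb block down first: set the largest of the three weights upright on the centre of the block's domed boss so that it balances there by itself. Then pick up the loose hinge leaf and hold it level, its knuckle between the two knuckles on the block, so that all three holes line up for the pin; do not press it hard against the block, and finish still holding it there in the gripper. Do not shift the block, and leave the other two weights and the hinge pin where they lie.

Things in the scene. Friction and masses are not known exactly. Their poses are not given: they have to be found in the camera images.
- jamb_block: Loose grey block, 120 (x) x 110 (y) x 44 mm high, 1.5 kg, on the worktop; origin at the centre of its underside, -x face is the front. On top a shallow metal dome (64 mm across, curvature radius 90 mm). Along the front top edge a fixed steel hinge leaf, 8 mm thick, whose two knuckles overhang the front. In the gap between them the block's face is 11.5 mm behind the holes' axis; nothing is under the gap.
- crown_top (a point): Summit of the dome on the jamb block, 15 mm behind (+x of) the block's centre, 54 mm above the worktop; axes as the block's.
- jamb_bore (a point): On the axis of the holes of the block's two knuckles, midway between them; 71.5 mm in front (-x) of the block's origin, 54 mm above the worktop. Knuckles: tubes along y, outer diameter 20 mm, hole 10 mm, each 16.5 mm long, 23 mm gap between them. Axes as the block's: y along the holes, -x to the front, z up.
- hinge_leaf: Loose steel hinge leaf lying flat, about 0.25 kg: plate 80 (x) x 56 (y) x 8 mm, origin at the centre of its underside, z up. One knuckle bulges upwards at the middle of its +x edge, on an 18 mm wide neck, underside flush with the plate's. Fitted, it lies level in front of the block, its axes parallel to the block's, underside 44 mm above the worktop. Can be gripped across its 56 mm width.
- leaf_bore (a point): Centre of the hole of the loose leaf's knuckle (tube along y, outer diameter 20 mm, 18 mm long, hole 10 mm): 51 mm along +x from the leaf's origin, 10 mm above the plate's underside; axes as the leaf's.
- weight_500g: The largest weight: tan, 0.5 kg, check weight with a round knob on top, 38 mm in diameter, 62 mm tall; origin at the centre of its underside. Body 38 mm wide up to 44 mm, knob about 17 mm wide above that.
- weight_200g: The middle weight, to be left alone: tan check weight with a round knob on top, 28 mm in diameter, 46 mm tall; origin at the centre of its underside. Body 28 mm wide up to 32 mm, knob about 12 mm wide above that.
- weight_100g: The smallest weight, to be left alone: grey check weight with a round knob on top, 22 mm in diameter, 37 mm tall; origin at the centre of its underside. Body 22 mm wide up to 27 mm, knob about 10 mm wide above that.
- hinge_pin: The hinge pin, to be left alone: steel rod 6 mm thick, 77 mm long with a 20 mm bent end, lying flat; origin on the worktop under the middle of its long leg, which runs along x.
Mind the look-alikes: they are no part of the job. Leave any black look-alike of the weight_500g alone.

How it is judged:
On the way, in this order (a step that is already met when the one before it is completed fails the run):
1. the largest weight balances by itself on the dome, let go (horizontal distance between weight_500g and crown_top below 0.012 m and angle between weight_500g's own z axis and vertical below 0.2 rad and contact force between weight_500g and jamb_block above 3 N and contact force between weight_500g and the arm below 0.1 N and contact force between weight_500g and the fingers below 0.1 N and linear speed of weight_500g below 0.03 m/s), for 0.4 s.
2. the hinge leaf is held in the gripper, lifted off the worktop, with the weight still balanced (height (world z) of hinge_leaf above 0.02 m and contact force between hinge_leaf and the fingers above 2 N and horizontal distance between weight_500g and crown_top below 0.012 m and angle between weight_500g's own z axis and vertical below 0.2 rad and contact force between weight_500g and jamb_block above 3 N and contact force between weight_500g and the arm below 0.1 N), for 0.2 s.
At the end, for the whole second after the job is handed in: Gripper holds the leaf still, level within 0.1 rad; hole in line with the block's within 3 mm (3.5 along the axis), 0.08 rad; under 10 N on the block. Largest weight untouched on the dome, within 12 mm of the summit, tilt under 0.2 rad. Block within 20 mm of its start (all of step 1 and x of leaf_bore in the frame of jamb_bore between -0.003 and 0.003 m and z of leaf_bore in the frame of jamb_bore between -0.003 and 0.003 m and y of leaf_bore in the frame of jamb_bore between -0.0035 and 0.0035 m and angle between the y axis of hinge_leaf and the y axis of jamb_block, either way round below 0.08 rad and angle between hinge_leaf's own z axis and vertical below 0.1 rad and x of hinge_leaf in the frame of jamb_bore below -0.03 m and contact force between hinge_leaf and the fingers above 2 N and contact force between hinge_leaf and jamb_block below 10 N and linear speed of hinge_leaf below 0.02 m/s and distance of jamb_block from where it was at the start of the episode below 0.02 m); the arm keeps its last pose, push and grip.
It fails at once if the jamb block is shifted by more than 20 mm (distance of jamb_block from where it was at the start of the episode above 0.02 m).
It fails at once if the middle weight is moved by more than 20 mm (distance of weight_200g from where it was at the start of the episode above 0.02 m).
It fails at once if the smallest weight is moved by more than 20 mm (distance of weight_100g from where it was at the start of the episode above 0.02 m).
It fails at once if the hinge pin is moved by more than 20 mm (distance of hinge_pin from where it was at the start of the episode above 0.02 m).
It also fails if it takes over 58 s, if anything falls off the work surface, if the arm or the gripper's body presses on something with over 40 N, if the wrist force passes 120 N, or if a joint passes its speed limit or range.

## Robot

A 6-joint arm with a two-finger parallel gripper is mounted at the origin on a cart in front of the work surface, level with it; the furniture and walls round the work are solid. World frame = base frame: x ahead of the robot, y to its left, z up, the work surface at z = 0. Lengths are in m, angles in rad, forces in N, time in s.
With the tool pointing down it reaches from about 0.375 to 0.975 m from the base axis. Payload 3.8 kg.
Tool frame: the origin (TCP) lies on the centre line of the jaws, within the pads' length; the fingertips stand 14 mm ahead of it and the grasp point (between the pads) lies 5 mm behind it; x points along the fingers, y is the direction in which the jaws open and shut, and the axes are right-handed (so a half turn about x gives the same grasp; the last joint's range is limited). The gripper opens to 85 mm and grips with 20 to 120 N. Pads are 22 mm wide; open, the fingers measure 114 mm over their backs; the gripper's body (76 mm by 85 mm) begins 54 mm behind the grasp point. The pads swing forward as they close: fully open they stand 13 mm farther back than shut.
Start: joints at [-1.22, 0.264, 1.604, -0, 1.274, -0.037], TCP at [0.255, -0.625, 0.245] pointing down, gripper open.
Joint ranges: [-2.63, 2.63], [-0.94, 2.18], [0.31, 2.57], [-1.31, 4.45], [0, 2.66], [-2.55, 2.55]. Speed limits (rad/s): [2.57, 2.57, 3.14, 3.14, 3.14, 3.14].

## Interface

Orientations are given as a rotation vector (axis times angle).
In Python, from workcell import bot gives the robot as it stands.
- The arm moves only by the shell command python3 -m creep 'ROWS' [FORCE]. ROWS is JSON, a list of rows, each an object with "grip": the finger opening in cm, from 0 to 8.54; "dp": the shift along the tool's x, y, z in cm, a list of three; "rotation": the turn, a rotation vector about the tool's x, y, z in rad, a list of three. A call has 1 to 5 rows; each row is the pose to reach, as a shift and turn from the pose commanded when the call began, along the tool's axes at that moment; what a row does not reach only later rows make up. A row lasts 1/12 s, in which the tool goes at most 41.7 mm and 7.16 degrees, less where a joint would pass 70% of its speed; a pose out of reach is approached as far as the arm can. A call with a gripper value outside its range is refused whole. The fingers move at their own pace and stop on an object; FORCE is the grip in N (left out, the last holds). Time passes only in rows, so rows that repeat a pose let the fingers close. It gives the time, the measured TCP pose, the force and the opening at its end, in the units of the state.
- bot.read_state(): the state, without advancing time (a new reading comes with each control period).
- bot.read_camera(name): name is "scene" or "side" or "wrist"; returns (picture, depth): 384x512x3 uint8, red, green, blue; 384x512 float32, m along the optical axis (not along the pixel's ray), 0 where there is no reading.
- bot.get_calibration(name): a dict with "fx", "fy", "cx", "cy" (pixels), "dist" ([k1, k2, p1, p2, k3] as OpenCV has them; the pictures are not rectified), "rvec" (rotation vector, rad) and "tvec" (3), from world to camera coordinates, as OpenCV has them. Camera axes: x right, y down, z forward; pixel columns grow to the right and rows downward; lengths in m; the calibration is good to about 2 mm. A picture is of the moment at which its call begins: read the wrist's pose just before it. get_calibration takes no time and is no camera call; for the wrist camera it gives the pose at the moment of the call.
- bot.finish_job(): hands the job in, once; it reports no verdict.
The state is a dict: "time": time; "q": joint angles; "joint_vel": joint speeds; "joint_torque": joint torques, N m; "tool_pos": TCP position; "tcp_rot": TCP orientation; "wrist_force": force on the tool from outside, world axes, zero at the start; "torque": the same for the moment, N m; "width": opening from 0.0 (shut) to 1.0 (fully open).
Only numpy, scipy, OpenCV 4.12 (cv2) and the standard library are available. Lean on these libraries where they do the work, as an engineer would, in place of code of your own. Each camera call takes 0.05 s, during which the arm holds its last target.

## Working session

There is one attempt and no reset: what is moved stays moved. The work goes in short steps, Python scripts to look and compute and a shell command to move; the robot and the scene stay as the last step left them, time stands still between calls to the robot, and variables do not carry over. Pictures are saved under pics/ and viewed, and the job is handed in when it is done.

```bash
ls; mkdir -p pics
python3 - <<'E'
from workcell import bot
import cv2,numpy as np
print(bot.read_state())
for n in ["scene","side","wrist"]:
    im,d=bot.read_camera(n); cv2.imwrite(f"pics/{n}0.png",im[:,:,::-1]); np.savez(f"{n}0.npz",im=im,d=d)
    c=bot.get_calibration(n); print(n,c)
    np.save(f"{n}0cal.npy",c,allow_pickle=True)
print(bot.read_state()["time"])
E
```

```text
pics
{'time': 0.0, 'q': array([-1.21991149e+00,  2.64768030e-01,  1.60538211e+00, -1.26217783e-05,
        1.27371763e+00, -3.69057973e-02]), 'joint_vel': array([ 5.75119943e-04,  1.02826852e-03, -2.41505985e-05,  9.30232649e-04,
       -1.06764670e-03, -2.02534308e-03]), 'joint_torque': array([ 4.63948872e-04, -5.15111160e+01, -3.67314363e+01, -1.75949231e-04,
        1.30197420e-02,  1.18828663e-05]), 'tool_pos': array([ 0.25499399, -0.62421571,  0.2439476 ]), 'tcp_rot': array([ 2.00940702,  0.39694886, -2.01015997]), 'wrist_force': array([0.99950816, 0.3957639 , 0.12852253]), 'torque': array([-0.0220581 , -0.03194967, -0.03690634]), 'width': 0.9972633230798291}
scene {'fx': 374.88470524816273, 'fy': 374.88470524816273, 'cx': 257.32873074834436, 'cy': 189.57768748724192, 'dist': array([-0.11058406,  0.        ,  0.        ,  0.        ,  0.        ]), 'rvec': array([ 1.01226738, -2.5358514 ,  0.91908871]), 'tvec': array([0.52371509, 0.21269863, 0.96101748])}
side {'fx': 427.9956932617445, 'fy': 427.9956932617445, 'cx': 254.1717492793469, 'cy': 187.26812317830786, 'dist': array([-0.03036731,  0.        ,  0.        ,  0.        ,  0.        ]), 'rvec': array([ 0.14577033, -2.70241469,  1.52803765]), 'tvec': array([0.52834879, 0.00429903, 1.12020436])}
wrist {'fx': 295.9761415408, 'fy': 295.9761415408, 'cx': 253.28897462135924, 'cy': 191.26310907418096, 'dist': array([-0.04988125,  0.        ,  0.        ,  0.        ,  0.        ]), 'rvec': array([-2.39498969,  1.60623271,  0.2446434 ]), 'tvec': array([-0.6746172 , -0.03943333,  0.3799477 ])}
0.15
```

View pics/scene0.png

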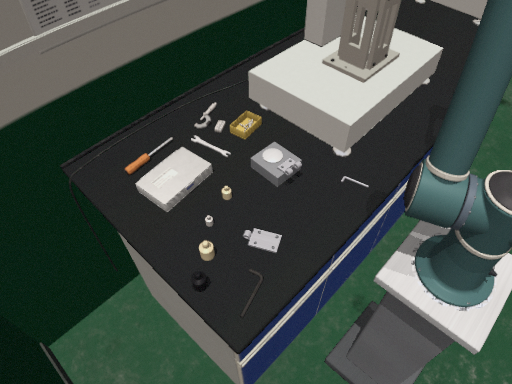

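View pics/side0.png

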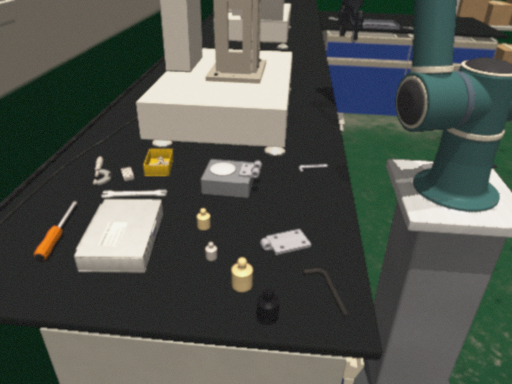

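View pics/wrist0.png

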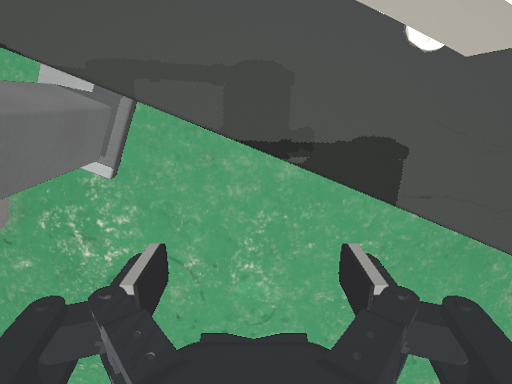

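```bash
cat > h.py <<'E'
import numpy as np,cv2
from workcell import bot
from scipy.spatial.transform import Rotation as R
def load(n,i=0):
    z=np.load(f"{n}{i}.npz"); return z["im"],z["d"],np.load(f"{n}{i}cal.npy",allow_pickle=True).item()
def snap(n,i):
    c=bot.get_calibration(n); im,d=bot.read_camera(n); cv2.imwrite(f"pics/{n}{i}.png",im[:,:,::-1]); np.savez(f"{n}{i}.npz",im=im,d=d); np.save(f"{n}{i}cal.npy",c,allow_pickle=True); return im,d,c
def K(c): return np.array([[c["fx"],0,c["cx"]],[0,c["fy"],c["cy"]],[0,0,1]])
def ray(c,uv):
    p=cv2.undistortPoints(np.array(uv,float).reshape(-1,1,2),K(c),c["dist"]).reshape(-1,2)
    Rm=R.from_rotvec(c["rvec"]).as_matrix()
    d=np.c_[p,np.ones(len(p))]@Rm
    return -Rm.T@c["tvec"],d
def plane(c,uv,z):
    o,d=ray(c,uv); return o+d*((z-o[2])/d[:,2])[:,None]
def cloud(im,d,c):
    v,u=np.nonzero(d>0); o,r=ray(c,np.c_[u,v]); P=o+r*d[v,u][:,None]; return u,v,P,im[v,u]
def proj(c,P): return cv2.projectPoints(np.array(P,float).reshape(-1,1,3),c["rvec"],c["tvec"],K(c),c["dist"])[0].reshape(-1,2)
def crop(n,i,box,s,out):
    im=cv2.imread(f"pics/{n}{i}.png"); x0,y0,x1,y1=box
    cv2.imwrite(out,cv2.resize(im[y0:y1,x0:x1],None,fx=s,fy=s,interpolation=cv2.INTER_CUBIC))
def act():
    s=bot.read_state(); r=R.from_rotvec(s["tcp_rot"]); print("t",round(s["time"],2),"p",s["tool_pos"].round(4),"f",s["wrist_force"].round(1),"w",round(s["width"],3)); print(r.as_matrix().round(3)); return s,r.as_matrix()
E
python3 - <<'E'
from h import *
crop("scene",0,(180,130,310,300),4.5,"pics/sc_crop.png") if 0 else crop("scene",0,(180,130,310,300),3.5,"pics/sc_crop.png")
crop("side",0,(190,140,320,330),3.1,"pics/si_crop.png")
for n in ("scene","side"):
    im,d,c=load(n); 
    print(n,"cam pos",ray(c,[[0,0]])[0])
    u,v,P,col=cloud(im,d,c)
    # objects
    m=(P[:,2]>0.006)&(P[:,2]<0.09)&(P[:,0]>0.3)&(P[:,0]<1.0)&(P[:,1]<0.3)&(P[:,1]>-0.6)
    M=np.zeros(im.shape[:2],np.uint8); M[v[m],u[m]]=1
    k,lab,st,ce=cv2.connectedComponentsWithStats(M)
    L=lab[v,u]
    for j in range(1,k):
        if st[j,4]<15: continue
        q=P[L==j]; print(st[j],q.min(0).round(3),q.max(0).round(3),np.median(q,0).round(3),np.median(col[L==j],0))
E
```

```text
scene cam pos [0.06097097 0.6866143  0.87630825]
[237  79  12   6  22] [ 0.971 -0.21   0.018] [ 0.998 -0.169  0.038] [ 0.989 -0.192  0.025] [34.5 40.5 36. ]
[ 249   80  169   76 1930] [ 0.455 -0.599  0.006] [ 0.883 -0.117  0.09 ] [ 0.53  -0.123  0.063] [142. 136. 130.]
[194 103  23  25 161] [ 0.901 -0.034  0.006] [0.977 0.103 0.02 ] [0.937 0.047 0.012] [165. 159. 154.]
[230 110  32  29 433] [ 0.758 -0.098  0.006] [0.845 0.035 0.037] [ 0.802 -0.02   0.019] [133. 111.  55.]
[214 120  12  11  84] [0.849 0.013 0.006] [0.89  0.069 0.018] [0.869 0.043 0.014] [189.5 183.  177. ]
[191 135  10   7  29] [0.861 0.132 0.006] [0.898 0.154 0.011] [0.881 0.141 0.008] [217. 213. 210.]
[149 138  24  17  47] [0.927 0.201 0.011] [0.94 0.3  0.02] [0.934 0.257 0.015] [184. 181. 178.]
[202 140  17  11  40] [0.785 0.121 0.006] [0.86  0.143 0.01 ] [0.822 0.132 0.007] [210.  205.5 202.5]
[ 251  142   51   45 1362] [ 0.51  -0.003  0.006] [0.655 0.113 0.066] [0.58  0.073 0.045] [156. 155. 156.]
[ 164  147   49   42 1040] [0.712 0.203 0.006] [0.856 0.3   0.045] [0.769 0.256 0.04 ] [213. 209. 203.]
[344 176  15 
[... 681 characters left out ...]
27 232] [ 0.903 -0.037  0.006] [0.98  0.107 0.019] [0.936 0.053 0.011] [169.  159.5 147.5]
[ 201  160   61   37 1718] [ 0.51  -0.003  0.006] [0.655 0.115 0.065] [0.586 0.087 0.043] [152. 149. 146.]
[121 168  13  11 108] [0.847 0.018 0.006] [0.892 0.07  0.015] [0.867 0.048 0.012] [212.5 198.  181. ]
[  92  200   71   35 1479] [0.712 0.204 0.006] [0.857 0.3   0.042] [0.778 0.258 0.039] [230. 224. 214.]
[ 59 202  18  26  85] [0.928 0.201 0.01 ] [0.942 0.299 0.017] [0.933 0.254 0.014] [190. 181. 169.]
[197 209  13  20 190] [0.607 0.231 0.007] [0.634 0.259 0.046] [0.619 0.25  0.027] [171. 147. 103.]
[261 230  50  18 523] [0.385 0.239 0.006] [0.488 0.3   0.021] [0.429 0.278 0.008] [212. 204. 202.]
```

View pics/sc_crop.png

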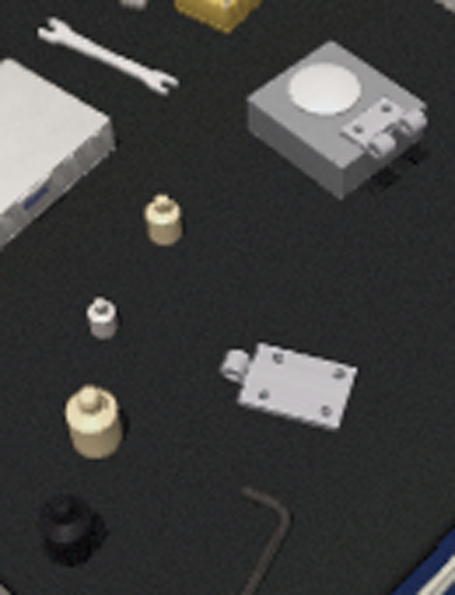

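View pics/si_crop.png

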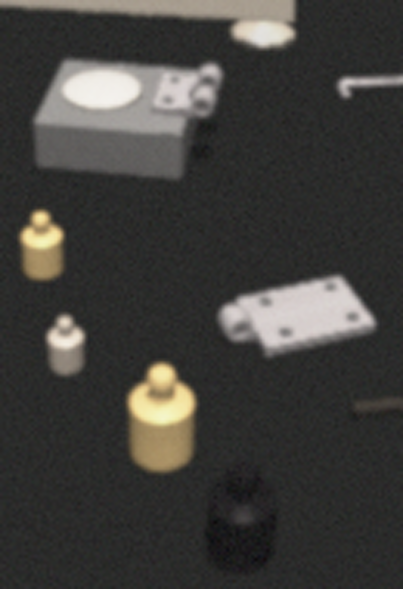

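Run:
```python
from h import *
for n in ("scene","side"):
    im,d,c=load(n)
    u,v,P,col=cloud(im,d,c)
    m=(P[:,2]>0.006)&(P[:,2]<0.09)&(P[:,0]>0.3)&(P[:,0]<0.7)&(P[:,1]<0.6)&(P[:,1]>-0.1)
    M=np.zeros(im.shape[:2],np.uint8); M[v[m],u[m]]=1
    k,lab,st,ce=cv2.connectedComponentsWithStats(M); L=lab[v,u]
    for j in range(1,k):
        if st[j,4]<40: continue
        q=P[L==j]; print(n,st[j],q.min(0).round(3),q.max(0).round(3),np.median(q,0).round(3),np.median(col[L==j],0))
        if st[j,4]>1000: # block: top face
            t=q[abs(q[:,2]-.044)<.003]; print(" block top rect",cv2.minAreaRect(t[:,:2].astype(np.float32)), len(t))
            w=q[q[:,2]>.0505]; 
            w=q[(q[:,2]>.047)&(q[:,0]>.555)]
            A=np.c_[2*w,np.ones(len(w))]; s=np.linalg.lstsq(A,(w**2).sum(1),rcond=None)[0]; print(" dome",s[:3],np.sqrt(s[3]+(s[:3]**2).sum()),w[:,2].max(),len(w),w[:,:2].mean(0))
        elif 350<st[j,4]<700 and q[:,2].max()<.03:
            for lo,hi in ((.006,.0105),(.013,.03)):
                t=q[(q[:,2]>lo)&(q[:,2]<hi)]; print(" leaf",lo,cv2.minAreaRect(t[:,:2].astype(np.float32)),t[:,:2].mean(0),np.median(t[:,2]))
        else:
            # horizontal circle fit of body side
            t=q
            h=.8*q[:,2].max()
            body=q[(q[:,2]<.6*q[:,2].max())]
            A=np.c_[2*body[:,:2],np.ones(len(body))]; s=np.linalg.lstsq(A,(body[:,:2]**2).sum(1),rcond=None)[0]; print(" circ",s[:2],np.sqrt(s[2]+(s[:2]**2).sum()),q[:,2].max())
```

```text
scene [ 251  142   51   45 1362] [ 0.51  -0.003  0.006] [0.655 0.113 0.066] [0.58  0.073 0.045] [156. 155. 156.]
 block top rect ((0.58697909116745, 0.055745840072631836), (0.1137462705373764, 0.13368161022663116), 87.18064880371094) 551
 dome [ 0.59565933  0.05605491 -0.01344122] 0.07093146518921459 0.05724246484784801 286 [0.59933726 0.05618058]
scene [222 186  10  13 104] [0.606 0.226 0.006] [0.632 0.255 0.048] [0.615 0.245 0.029] [155.5 140.  111.5]
 circ [0.62040152 0.24104907] 0.012696975206004445 0.04810977487251178
scene [205 215   9  11  70] [0.573 0.332 0.006] [0.593 0.354 0.039] [0.581 0.346 0.023] [140.  136.5 131.5]
 circ [0.58396653 0.34367084] 0.009680808019699673 0.03894130937676932
scene [243 228  39  25 537] [0.384 0.236 0.006] [0.488 0.32  0.022] [0.434 0.282 0.009] [195. 191. 194.]
 leaf 0.006 ((0.4392789602279663, 0.28244227170944214), (0.09981071203947067, 0.05763847008347511), 25.98554229736328) [0.43114767 0.27910399] 0.008201304967270118
 leaf 0.013 ((0.4453515112400055, 0.28350991010665894), (0.0882660299539566, 0.018659867346286774), 29.351980209350586) [0.
[... 1520 characters left out ...]
5015007
side [206 242  11  17 143] [0.574 0.333 0.006] [0.595 0.357 0.037] [0.583 0.35  0.022] [158. 148. 136.]
 circ [0.58474172 0.34453581] 0.010428651996754433 0.03742106443053217
side [232 258  21  33 539] [0.494 0.4   0.006] [0.532 0.436 0.063] [0.512 0.426 0.037] [171. 147. 103.]
 circ [0.51329679 0.41556394] 0.018554763551964622 0.06266116067840843
side [303 269  45  47 283] [0.323 0.363 0.006] [0.399 0.476 0.012] [0.346 0.414 0.009] [59. 56. 52.]
 circ [0.38411832 0.42473588] 0.05326950486115775 0.01157832327025976
side [257 289  23  34 623] [0.441 0.47  0.006] [0.479 0.507 0.063] [0.46  0.497 0.038] [31. 30. 31.]
 circ [0.46007727 0.48669961] 0.018571257317608367 0.06265586777759491
```

Run:
```python
from h import *
for n,box in (("scene",(246,136,308,190)),("side",(196,154,266,202))):
    im,d,c=load(n); x0,y0,x1,y1=box
    g=cv2.cvtColor(im,cv2.COLOR_RGB2GRAY)
    sub=g[y0:y1,x0:x1]
    t=200 if n=="scene" else 205
    M=(sub>t).astype(np.uint8); k,lab,st,ce=cv2.connectedComponentsWithStats(M)
    j=1+np.argmax(st[1:,4]); cs,_=cv2.findContours((lab==j).astype(np.uint8),cv2.RETR_EXTERNAL,cv2.CHAIN_APPROX_NONE)
    pts=cs[0].reshape(-1,2)+[x0,y0]; X=plane(c,pts,.048)[:,:2]
    (a,b)=cv2.minEnclosingCircle(X.astype(np.float32)); print(n,st[j],"dome rim",a,b, cv2.fitEllipse(X.astype(np.float32)))
    crop(n,0,box,10,f"pics/{n}_blk.png")
    u,v,P,col=cloud(im,d,c)
    sel=(abs(P[:,0]-.58)<.1)&(abs(P[:,1]-.055)<.08)
    q=P[sel]
    # near-side face +y, heights
    f=q[(q[:,2]>.01)&(q[:,2]<.038)]
    for nm,s in (("y+",f[f[:,1]>.095]),("x-",f[f[:,0]<.56])):
        if len(s)>10:
            # fit line
            vx,vy,xx,yy=cv2.fitLine(s[:,:2].astype(np.float32),cv2.DIST_HUBER,0,.01,.01).ravel(); print(n,nm,len(s),np.degrees(np.arctan2(vy,vx)),xx,yy,s.min(0),s.max(0))
    t=q[(abs(q[:,2]-.044)<.004)]; print(np.percentile(t[:,0],[0,1,5,95,99,100]).round(4),np.percentile(t[:,1],[0,1,5,95,99,100]).round(4))
    k=q[q[:,2]>.058]; print("knuck",len(k),k.mean(0),k.min(0),k.max(0))
```

```text
scene [ 17  13  20  13 214] dome rim (0.6087915301322937, 0.05234331637620926) 0.030838506296277046 ((0.6079853177070618, 0.05259006842970848), (0.05594724044203758, 0.06048524007201195), 136.16648864746094)
scene y+ 189 -1.8981969 0.5891361 0.10831072 [0.53345635 0.09507608 0.01014593] [0.65109647 0.11265216 0.03789468]
scene x- 125 85.61561 0.53566146 0.086917266 [0.53043865 0.00364066 0.01068385] [0.55926509 0.11265216 0.03789468]
[0.5195 0.5331 0.5389 0.6476 0.6509 0.6546] [-0.0032 -0.      0.0038  0.1077  0.1105  0.1124]
knuck 56 [0.51937557 0.05665745 0.06226892] [0.50960609 0.02671848 0.05806578] [0.53108072 0.0833782  0.06598823]
side [ 14   9  25  12 230] dome rim (0.6082313656806946, 0.05388931930065155) 0.03184545785188675 ((0.6082925200462341, 0.05398060753941536), (0.059033941477537155, 0.06042550504207611), 137.35195922851562)
side y+ 469 -2.2083883 0.5970238 0.108884335 [0.53406446 0.10043944 0.01004332] [0.65451306 0.11501143 0.03798001]
side x- 130 70.97816 0.54364055 0.10344039 [0.53113937 0.03199726 0.01004332] [0.55832754 0.11501143 0.03798001]
[0.5162 0.5239 0.5375 0.647  0.6512 0.6536] [-0.0027  0.0023  0.0063  0.1089  0.1112  0.1135]
knuck 62 [0.52046947 0.05996469 0.06148612] [0.51117794 0.02982986 0.05804681] [0.52987234 0.08921883 0.06477593]
```

View pics/scene_blk.png

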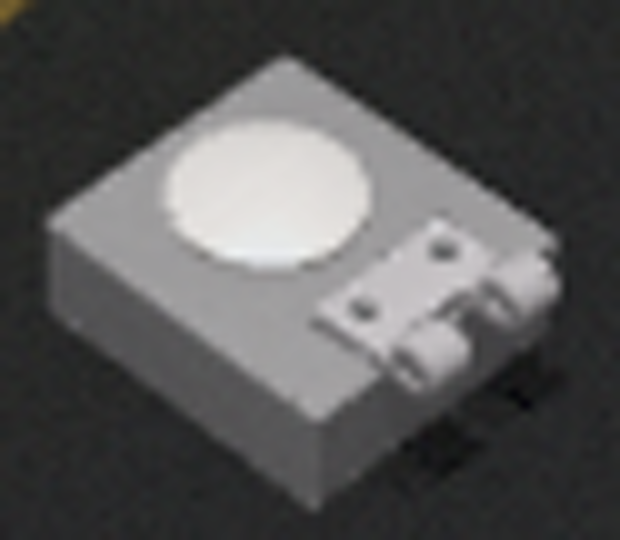

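View pics/side_blk.png

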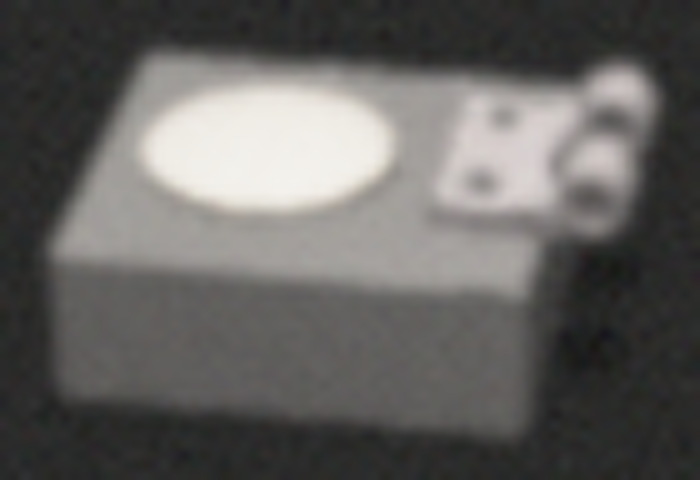

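Run:
```python
from h import *
for n,o,pts in (("scene",(246,136),[(48,222),(286,55),(318,418),(558,242)]),("side",(196,154),[(52,250),(150,52),(530,295)])):
    im,d,c=load(n); uv=(np.array(pts)+.5)/10-.5+o
    X=plane(c,uv,.044)[:,:2]; print(n,X.round(4).tolist())
    # order: +x+y, +x-y, -x+y, (-x-y)
    a=X[0]-X[2]; b=X[0]-X[1]; print(np.linalg.norm(a),np.linalg.norm(b),np.degrees(np.arctan2(a[1],a[0])),np.degrees(np.arctan2(b[1],b[0]))-90,"centre",(X[1]+X[2])/2)
```

```text
scene [[0.6523, 0.1062], [0.6494, -0.0017], [0.5363, 0.1098], [0.5309, 0.0036]]
0.11603872466246291 0.10799874448969884 -1.7614428909773452 -1.512159737190487 centre [0.5928429  0.05403211]
side [[0.6538, 0.1061], [0.6496, -0.0018], [0.5343, 0.1129]]
0.11968326549713688 0.10799517851497614 -3.2690793949747907 -2.2724840718218218 centre [0.59194892 0.05554923]
```

Run:
```python
from h import *
for n in ("scene","side"):
    im,d,c=load(n); u,v,P,col=cloud(im,d,c)
    for lo,hi in ((.08,.1),(.1,.12),(.12,.2),(.2,.3),(.3,.4),(.4,.6)):
        m=(P[:,2]>lo)&(P[:,2]<hi)&(P[:,0]>.25)&(P[:,0]<1.05)&(P[:,1]>-.8)&(P[:,1]<.6)&(P[:,0]>.3)
        q=P[m]
        if len(q)>5: print(n,lo,len(q),np.percentile(q,[1,5,50,95,99],axis=0).round(3).tolist())
act()
```

```text
scene 0.08 770 [[0.455, -0.754, 0.08], [0.456, -0.66, 0.081], [0.512, -0.122, 0.09], [0.84, -0.118, 0.099], [0.875, -0.117, 0.1]]
scene 0.1 838 [[0.455, -0.764, 0.1], [0.456, -0.669, 0.101], [0.52, -0.122, 0.11], [0.84, -0.118, 0.119], [0.875, -0.117, 0.12]]
scene 0.12 10451 [[0.456, -0.772, 0.123], [0.459, -0.709, 0.132], [0.604, -0.318, 0.149], [0.852, -0.121, 0.177], [0.877, -0.119, 0.196]]
scene 0.2 2388 [[0.565, -0.549, 0.201], [0.567, -0.522, 0.205], [0.688, -0.43, 0.249], [0.861, -0.382, 0.295], [0.879, -0.38, 0.298]]
scene 0.3 1522 [[0.565, -0.516, 0.301], [0.566, -0.501, 0.303], [0.599, -0.403, 0.339], [0.82, -0.381, 0.393], [0.864, -0.38, 0.398]]
scene 0.4 70 [[0.565, -0.438, 0.4], [0.566, -0.424, 0.4], [0.584, -0.396, 0.404], [0.613, -0.382, 0.411], [0.62, -0.381, 0.412]]
side 0.08 964 [[0.456, -0.145, 0.08], [0.471, -0.125, 0.081], [0.666, -0.121, 0.09], [0.862, -0.117, 0.099], [0.879, -0.115, 0.1]]
side 0.1 977 [[0.456, -0.179, 0.1], [0.472, -0.125, 0.101], [0.664, -0.121, 0.11], [0.862, -0.117, 0.119], [0.88, -0.116, 0.12]]
side 0.12 8212 [[0.459, -0.764, 0.122], [0.474, -0.645, 0.128], [0.662, -0.283, 0.149], [0.861, -0.119, 0.183], [0.88, -0.117, 0.197]]
side 0.2 2304 [[0.566, -0.616, 0.201], [0.569, -0.565, 0.205], [0.795, -0.427, 0.247], [0.871, -0.381, 0.295], [0.882, -0.379, 0.299]]
side 0.3 2189 [[0.565, -0.61, 0.301], [0.568, -0.535, 0.305], [0.694, -0.425, 0.346], [0.87, -0.381, 0.385], [0.882, -0.378, 0.392]]
t 0.15 p [ 0.2551 -0.6244  0.2442] f [-0.   0.1  0.1] w 1.001
[[-0.001  0.378 -0.926]
 [ 0.002 -0.926 -0.378]
 [-1.    -0.002 -0.   ]]
```

```bash
cat >> h.py <<'E'
def Rdown(yaw):  # jaw (tool y) yaw deg
    a=np.radians(yaw); x=np.array([0,0,-1.]); y=np.array([np.cos(a),np.sin(a),0]); return np.c_[x,y,np.cross(x,y)]
def plan(p,yaw,q=None):
    """remaining shift/turn in present tool axes"""
    s,Rm=act(); dp=Rm.T@(np.array(p)-s["tool_pos"])*100; rv=R.from_matrix(Rm.T@Rdown(yaw)).as_rotvec()
    D=np.linalg.norm(dp); print("dp cm",dp.round(2),"rot",rv.round(3),"dist",D.round(2),"rows",(D/4.17).round(1),(np.degrees(np.linalg.norm(rv))/7.16).round(1)); return dp,rv
E
python3 - <<'E'
from h import *
dp,rv=plan([.325,-.34,.25],-38)
im,d,c=load("wrist"); s,Rm=act(); o=ray(c,[[0,0]])[0]; Rc=R.from_rotvec(c["rvec"]).as_matrix().T
print("cam in tool",Rm.T@(o-s["tool_pos"]),"axes",(Rm.T@Rc).round(3))
E
```

```text
t 0.15 p [ 0.2551 -0.6244  0.2442] f [-0.   0.1  0.1] w 1.001
[[-0.001  0.378 -0.926]
 [ 0.002 -0.926 -0.378]
 [-1.    -0.002 -0.   ]]
dp cm [ -0.53 -23.68 -17.23] rot [-0.52  -0.001  0.002] dist 29.29 rows 7.0 4.2
t 0.15 p [ 0.2551 -0.6244  0.2442] f [-0.   0.1  0.1] w 1.001
[[-0.001  0.378 -0.926]
 [ 0.002 -0.926 -0.378]
 [-1.    -0.002 -0.   ]]
cam in tool [-0.12919407  0.00052257 -0.07526376] axes [[ 0.    -0.295  0.955]
 [ 1.     0.001  0.   ]
 [-0.001  0.955  0.295]]
```

```bash
python3 -m creep '[{"grip":8.5,"dp":[-0.1,-3.4,-2.4],"rotation":[-0.1,0,0]},{"grip":8.5,"dp":[-0.2,-6.8,-4.8],"rotation":[-0.2,0,0]},{"grip":8.5,"dp":[-0.3,-10.2,-7.3],"rotation":[-0.3,0,0]},{"grip":8.5,"dp":[-0.4,-13.5,-9.7],"rotation":[-0.4,0,0]},{"grip":8.5,"dp":[-0.5,-16.8,-12.2],"rotation":[-0.5,0,0]}]'; python3 -c "
from h import *
plan([.385,-.2,.25],-10)"
```

```text
time: 0.57
tool_pos: [0.3044, -0.4212, 0.2497]
tcp_rot: [1.69, 0.809, -1.69]
wrist_force: [1.1, 0.5, 0.3]
width: 0.996
t 0.57 p [ 0.3044 -0.4212  0.2497] f [1.1 0.5 0.3] w 0.996
[[-0.     0.778 -0.628]
 [ 0.001 -0.628 -0.778]
 [-1.    -0.001 -0.   ]]
dp cm [-1.000e-02 -7.620e+00 -2.227e+01] rot [-0.504 -0.001  0.001] dist 23.54 rows 5.6 4.0
```

```bash
python3 -m creep '[{"grip":8.5,"dp":[0,-1.3,-3.9],"rotation":[-0.1,0,0]},{"grip":8.5,"dp":[0,-2.6,-7.8],"rotation":[-0.2,0,0]},{"grip":8.5,"dp":[0,-3.9,-11.7],"rotation":[-0.3,0,0]},{"grip":8.5,"dp":[0,-5.2,-15.6],"rotation":[-0.4,0,0]},{"grip":8.5,"dp":[0,-6.6,-19.4],"rotation":[-0.5,0,0]}]'; python3 -c "
from h import *
plan([.41,-.03,.25],10)"
```

```text
time: 0.98
tool_pos: [0.376, -0.2291, 0.2502]
tcp_rot: [1.34, 1.119, -1.339]
wrist_force: [1.0, -0.1, 0.7]
width: 0.993
t 0.98 p [ 0.376  -0.2291  0.2502] f [ 1.  -0.1  0.7] w 0.993
[[ 0.     0.984 -0.178]
 [-0.    -0.178 -0.984]
 [-1.     0.    -0.   ]]
dp cm [ 2.00e-02 -1.90e-01 -2.02e+01] rot [-0.353  0.    -0.   ] dist 20.2 rows 4.8 2.8
```

```bash
python3 -m creep '[{"grip":8.5,"dp":[0,0,-4],"rotation":[-0.08,0,0]},{"grip":8.5,"dp":[0,0,-8],"rotation":[-0.16,0,0]},{"grip":8.5,"dp":[0,0,-12],"rotation":[-0.24,0,0]},{"grip":8.5,"dp":[0,0,-16],"rotation":[-0.32,0,0]},{"grip":8.5,"dp":[0,0,-20],"rotation":[-0.4,0,0]}]'; python3 -c "
from h import *
plan([.44,.17,.25],27)"
```

```text
time: 1.4
tool_pos: [0.412, -0.0325, 0.2503]
tcp_rot: [1.045, 1.305, -1.045]
wrist_force: [1.7, 1.1, -0.4]
width: 0.997
t 1.4 p [ 0.412  -0.0325  0.2503] f [ 1.7  1.1 -0.4] w 0.997
[[ 0.001  0.976  0.219]
 [-0.     0.219 -0.976]
 [-1.     0.001  0.   ]]
dp cm [  0.03   7.17 -19.14] rot [-0.251  0.    -0.   ] dist 20.44 rows 4.9 2.0
```

```bash
python3 -m creep '[{"grip":8.5,"dp":[0,1.4,-3.8],"rotation":[-0.06,0,0]},{"grip":8.5,"dp":[0,2.8,-7.6],"rotation":[-0.12,0,0]},{"grip":8.5,"dp":[0,4.2,-11.4],"rotation":[-0.18,0,0]},{"grip":8.5,"dp":[0,5.6,-15.2],"rotation":[-0.24,0,0]},{"grip":8.5,"dp":[0,7.0,-19],"rotation":[-0.3,0,0]}]'; python3 -c "
from h import *
snap('wrist',1)
plan([.46,.35,.22],41)"
```

```text
time: 1.82
tool_pos: [0.4393, 0.1683, 0.2503]
tcp_rot: [0.818, 1.411, -0.818]
wrist_force: [-0.3, -0.1, 0.3]
width: 0.993
t 1.87 p [0.4401 0.1749 0.2505] f [2.1 5.  0.1] w 0.995
[[ 0.001  0.865  0.502]
 [ 0.006  0.502 -0.865]
 [-1.     0.004 -0.005]]
dp cm [  3.16  10.5  -14.12] rot [-0.189 -0.005 -0.005] dist 17.88 rows 4.3 1.5
```

View pics/wrist1.png

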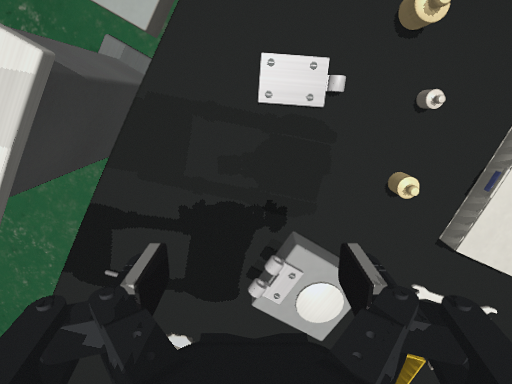

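```bash
python3 -c "
from h import *
im,d,c=snap('wrist',2)
plan([.46,.35,.22],41)
u,v,P,col=cloud(im,d,c)
m=(P[:,2]>.004)&(P[:,2]<.03)&(abs(P[:,0]-.44)<.08)&(abs(P[:,1]-.28)<.08)
q=P[m]; print(len(q))
t=q[q[:,2]<.0125]; print('leaf plate+neck',cv2.minAreaRect(t[:,:2].astype(np.float32)),np.median(t[:,2]))
k=q[q[:,2]>.014]; print('kn',k.min(0),k.max(0),k.mean(0))
g=cv2.cvtColor(im,cv2.COLOR_RGB2GRAY)
M=((g>205)).astype(np.uint8); M[:,:250]=0
n,lab,st,ce=cv2.connectedComponentsWithStats(M)
for j in range(1,n):
  if st[j,4]>200: print(st[j],ce[j])
"
python3 -c "
from h import *
crop('wrist',2,(240,30,360,130),6,'pics/w2a.png');crop('wrist',2,(240,220,370,350),4.5,'pics/w2b.png')"
```

```text
t 1.92 p [0.4397 0.1713 0.2502] f [ 0.4 -1.6 -0.9] w 0.996
[[ 0.     0.865  0.501]
 [ 0.002  0.501 -0.865]
 [-1.     0.001 -0.002]]
dp cm [  3.07  10.71 -14.44] rot [-0.191 -0.002 -0.001] dist 18.24 rows 4.4 1.5
3553
leaf plate+neck ((0.43865540623664856, 0.2808758318424225), (0.09688069671392441, 0.05610582232475281), 26.075313568115234) 0.008592083305597242
kn [0.46571094 0.28735109 0.01400814] [0.48800204 0.31030634 0.02196299] [0.47579021 0.29830358 0.01878413]
[410   0  19  24 215] [416.66046512   9.06976744]
[ 255   59   70   53 2980] [289.06040268  85.10503356]
[ 451  167   61  116 3536] [491.2658371  234.91374434]
[ 292  288   47   39 1422] [314.86568214 307.14556962]
```

View pics/w2a.png

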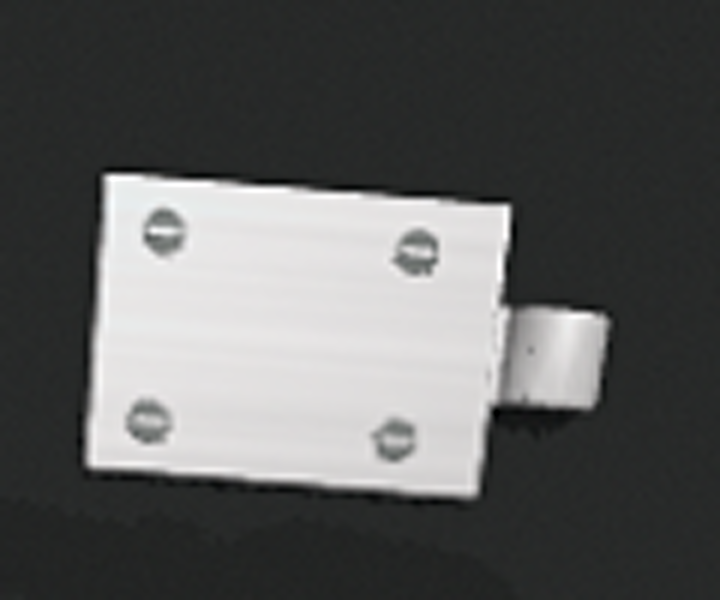

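View pics/w2b.png

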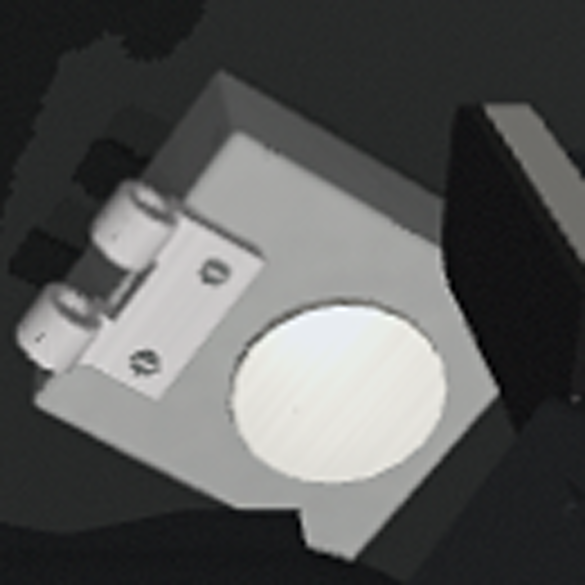

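```bash
python3 -c "
from h import *
im,d,c=load('wrist',2)
A=(np.array([(104,175),(511,204),(478,498),(88,468)])+.5)/6-.5+[240,30]
X=plane(c,A,.008)[:,:2]; print('leaf',X.round(4).tolist(),X.mean(0)); e=(X[1]+X[2]-X[0]-X[3])/2; print(np.linalg.norm(e),np.degrees(np.arctan2(e[1],e[0]))); e=(X[0]+X[1]-X[2]-X[3])/2; print(np.linalg.norm(e),np.degrees(np.arctan2(e[1],e[0])))
B=(np.array([(230,393),(446,390),(340,303),(333,482),(255,330),(425,460)])+.5)/4.5-.5+[240,220]
g=cv2.cvtColor(im,cv2.COLOR_RGB2GRAY); M=(g>205).astype(np.uint8); M[:,:250]=0
for th in (190,205):
  n,lab,st,ce=cv2.connectedComponentsWithStats((g>th).astype(np.uint8)); j=lab[307,315]
  p=cv2.findContours((lab==j).astype(np.uint8),0,1)[0][0].reshape(-1,2); Y=plane(c,p,.048)[:,:2].astype(np.float32); print(th,cv2.minEnclosingCircle(Y),cv2.fitEllipse(Y))
Y=plane(c,B,.048)[:,:2].astype(np.float32); print('hand',cv2.fitEllipse(Y))
C=(np.array([(235,132),(440,245),(38,402)])+.5)/4.5-.5+[240,220]
Z=plane(c,C,.044)[:,:2]; print('block',Z); a=Z[1]-Z[0];b=Z[0]-Z[2]; print(np.degrees(np.arctan2(a[1],a[0])),np.linalg.norm(b),np.degrees(np.arctan2(b[1],b[0]))-90)
u,v,P,col=cloud(im,d,c); q=P[(P[:,2]>.058)&(P[:,2]<.07)&(abs(P[:,0]-.52)<.03)&(abs(P[:,1]-.056)<.05)]; 
for s in (q[q[:,1]>.057],q[q[:,1]<.057]): print('kn',len(s),s.min(0),s.max(0),s.mean(0))
w=plane(c,[[1,1]],0)
"
```

```text
leaf [[0.3826, 0.2837], [0.454, 0.3197], [0.4795, 0.2694], [0.4079, 0.2343]] [0.43101084 0.27678748]
0.07982998524647487 26.439087078836963
0.05593046202854209 116.9536696957856
190 ((0.6085688471794128, 0.052432212978601456), 0.03211549296975136) ((0.6083418726921082, 0.052489593625068665), (0.06203813478350639, 0.06277944147586823), 124.820556640625)
205 ((0.6084378957748413, 0.0524546355009079), 0.031863126903772354) ((0.6083460450172424, 0.05248282849788666), (0.061734963208436966, 0.06190110370516777), 62.97127914428711)
hand ((0.6087546944618225, 0.052654676139354706), (0.0588068850338459, 0.07253852486610413), 77.08782958984375)
block [[0.53526855 0.10993879]
 [0.60694424 0.10877619]
 [0.53280653 0.00313969]]
-0.9292683896623863 0.10682746976527388 -1.3205935389067065
kn 179 [0.51319408 0.06824454 0.05805702] [0.53114042 0.08513755 0.06531815] [0.52111931 0.0771856  0.06241635]
kn 177 [0.51132215 0.02784934 0.05817775] [0.52978129 0.04540226 0.06541666] [0.5194361  0.03772549 0.06250698]
```

```bash
python3 -m creep '[{"grip":8.5,"dp":[0.8,2.5,-3.3],"rotation":[-0.05,0,0]},{"grip":8.5,"dp":[1.6,5,-6.6],"rotation":[-0.1,0,0]},{"grip":8.5,"dp":[2.4,7.5,-9.9],"rotation":[-0.15,0,0]},{"grip":8.5,"dp":[3.1,10.5,-13.7],"rotation":[-0.2,0,0]},{"grip":8.5,"dp":[3.6,12.5,-16.5],"rotation":[-0.2,0,0]}]'; python3 -c "
from h import *
plan([.513,.4155,.15],41)"
```

```text
time: 2.33
tool_pos: [0.4668, 0.3704, 0.2138]
tcp_rot: [0.665, 1.466, -0.667]
wrist_force: [0.5, -0.3, 1.1]
width: 0.997
t 2.33 p [0.4668 0.3704 0.2138] f [ 0.5 -0.3  1.1] w 0.997
[[-0.     0.753  0.658]
 [-0.001  0.658 -0.753]
 [-1.    -0.001  0.001]]
dp cm [ 6.37  6.45 -0.36] rot [0.002 0.001 0.001] dist 9.08 rows 2.2 0.0
```

```bash
python3 -m creep '[{"grip":8.5,"dp":[2.5,2.5,-0.1]},{"grip":8.5,"dp":[4.5,4.9,-0.2]},{"grip":8.5,"dp":[6,6.45,-0.3]},{"grip":8.5,"dp":[6,6.45,-0.3]}]' || true; python3 -c "
from h import *
snap('wrist',3)
plan([.513,.4155,.024],41)"
```

```text
t 2.38 p [0.4669 0.3771 0.2121] f [ 3.9  6.7 -0.2] w 1.001
[[-0.001  0.753  0.658]
 [ 0.005  0.658 -0.753]
 [-1.     0.002 -0.004]]
dp cm [18.82  5.95  0.22] rot [ 0.003 -0.004 -0.002] dist 19.74 rows 4.7 0.0validation failed for argument at $[0]...
```

View pics/wrist3.png

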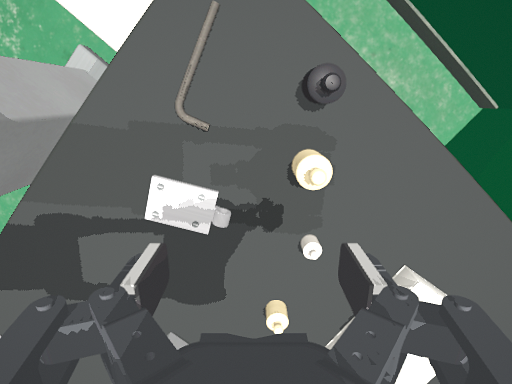

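```bash
python3 -m creep '[{"grip":8.5,"dp":[2.5,2.5,0],"rotation":[0,0,0]},{"grip":8.5,"dp":[4.5,4.6,0.1],"rotation":[0,0,0]},{"grip":8.5,"dp":[6,5.95,0.1],"rotation":[0,0,0]},{"grip":8.5,"dp":[6,5.95,0.1],"rotation":[0,0,0]}]'; python3 -c "
from h import *
plan([.513,.4155,.024],41)"
```

```text
time: 2.72
tool_pos: [0.5119, 0.4068, 0.1497]
tcp_rot: [0.663, 1.469, -0.672]
wrist_force: [-0.7, -0.1, 0.3]
width: 0.996
t 2.72 p [0.5119 0.4068 0.1497] f [-0.7 -0.1  0.3] w 0.996
[[-0.005  0.754  0.657]
 [-0.004  0.657 -0.754]
 [-1.    -0.006 -0.   ]]
dp cm [12.57  0.74 -0.58] rot [ 0.001 -0.     0.006] dist 12.6 rows 3.0 0.1
```

```bash
python3 -m creep '[{"grip":8.5,"dp":[2,0.7,-0.6],"rotation":[0,0,0]},{"grip":8.5,"dp":[5,0.7,-0.6],"rotation":[0,0,0]},{"grip":8.5,"dp":[5,0.7,-0.6],"rotation":[0,0,0]}]'; python3 -c "
from h import *
plan([.513,.4155,.024],41)"
```

```text
time: 2.97
tool_pos: [0.5103, 0.4137, 0.0993]
tcp_rot: [0.661, 1.47, -0.675]
wrist_force: [-1.5, -0.1, -1.6]
width: 0.993
t 2.97 p [0.5103 0.4137 0.0993] f [-1.5 -0.1 -1.6] w 0.993
[[-0.008  0.754  0.657]
 [-0.006  0.657 -0.754]
 [-1.    -0.01  -0.001]]
dp cm [7.53 0.39 0.04] rot [ 0.001 -0.001  0.01 ] dist 7.54 rows 1.8 0.1
```

```bash
python3 -m creep '[{"grip":8.5,"dp":[2,0.3,0],"rotation":[0,0,0.01]},{"grip":8.5,"dp":[4.5,0.3,0],"rotation":[0,0,0.01]},{"grip":8.5,"dp":[6.5,0.3,0],"rotation":[0,0,0.01]},{"grip":8.5,"dp":[7.5,0.3,0],"rotation":[0,0,0.01]},{"grip":8.5,"dp":[7.5,0.3,0],"rotation":[0,0,0.01]}]'; python3 -c "
from h import *
plan([.513,.4155,.024],41); snap('wrist',4); snap('side',4)
crop('side',4,(170,180,330,320),4,'pics/side4c.png')"
```

```text
time: 3.38
tool_pos: [0.514, 0.4169, 0.0278]
tcp_rot: [0.671, 1.464, -0.664]
wrist_force: [-1.0, -1.0, 0.3]
width: 0.992
t 3.38 p [0.514  0.4169 0.0278] f [-1.  -1.   0.3] w 0.992
[[ 0.003  0.754  0.657]
 [ 0.003  0.657 -0.754]
 [-1.     0.005 -0.   ]]
dp cm [ 0.38 -0.17  0.04] rot [ 0.001 -0.    -0.005] dist 0.42 rows 0.1 0.0
```

View pics/wrist4.png

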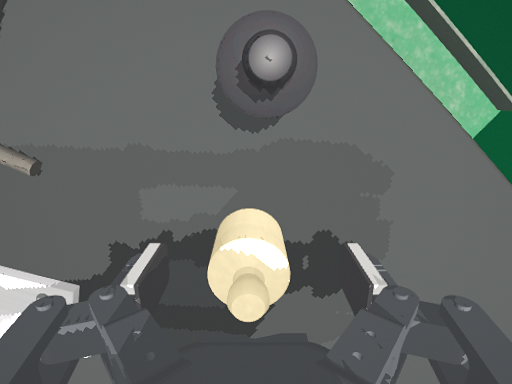

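View pics/side4c.png

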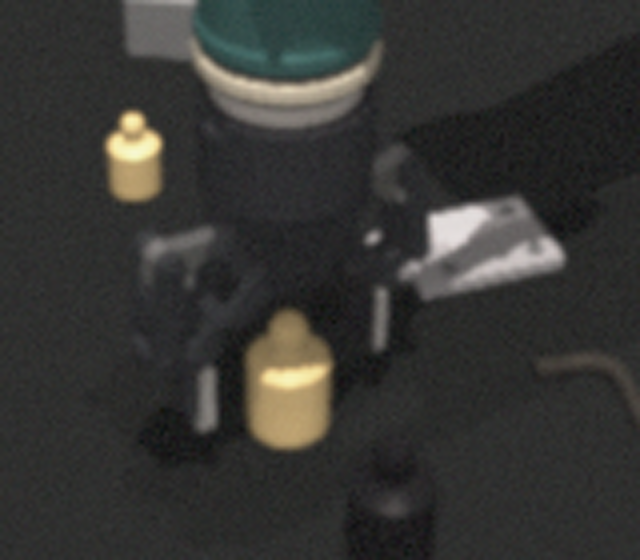

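```bash
python3 -m creep '[{"grip":8.5,"dp":[0.3,-0.2,0],"rotation":[0,0,-0.005]},{"grip":6,"dp":[0.3,-0.2,0],"rotation":[0,0,-0.005]},{"grip":4.5,"dp":[0.3,-0.2,0],"rotation":[0,0,-0.005]},{"grip":3,"dp":[0.3,-0.2,0],"rotation":[0,0,-0.005]},{"grip":3,"dp":[0.3,-0.2,0],"rotation":[0,0,-0.005]}]' 40;python3 -m creep '[{"grip":2.5,"dp":[0,0,0],"rotation":[0,0,0]},{"grip":2.5,"dp":[0,0,0],"rotation":[0,0,0]},{"grip":2.5,"dp":[0,0,0],"rotation":[0,0,0]},{"grip":2.5,"dp":[0,0,0],"rotation":[0,0,0]},{"grip":2.5,"dp":[0,0,0],"rotation":[0,0,0]}]' 40; python3 -c "
from h import *
plan([.513,.4155,.024],41); snap('wrist',5)"
```

```text
time: 3.9
tool_pos: [0.5141, 0.4176, 0.0271]
tcp_rot: [0.67, 1.464, -0.663]
wrist_force: [-3.2, -1.8, 3.3]
width: 0.448
time: 4.32
tool_pos: [0.5142, 0.4177, 0.0273]
tcp_rot: [0.67, 1.464, -0.663]
wrist_force: [-2.5, -3.0, 5.0]
width: 0.416
t 4.32 p [0.5142 0.4177 0.0273] f [-2.5 -3.   5. ] w 0.416
[[ 0.004  0.754  0.657]
 [ 0.003  0.657 -0.754]
 [-1.     0.005  0.   ]]
dp cm [ 0.33 -0.24  0.08] rot [ 0.002  0.    -0.005] dist 0.42 rows 0.1 0.0
```

View pics/wrist5.png

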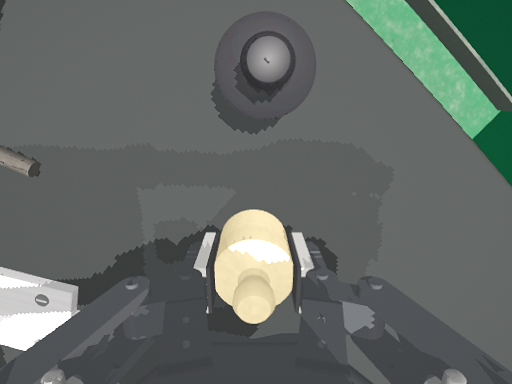

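```bash
python3 -m creep '[{"grip":2.5,"dp":[-1,0,0],"rotation":[0,0,0]},{"grip":2.5,"dp":[-3,0,0],"rotation":[0,0,0]},{"grip":2.5,"dp":[-6,0,0],"rotation":[0,0,0]},{"grip":2.5,"dp":[-9.5,0,0],"rotation":[0,0,0]},{"grip":2.5,"dp":[-12,0,0],"rotation":[0,0,0]}]' 40; python3 -m creep '[{"grip":2.5,"dp":[0,0,0],"rotation":[0,0,0]}]' ;python3 -c "
from h import *
snap('wrist',6);snap('side',6); snap('scene',6); plan([.56,.235,.16],20)"
```

```text
time: 4.78
tool_pos: [0.5137, 0.4174, 0.1481]
tcp_rot: [0.67, 1.464, -0.663]
wrist_force: [1.6, -0.1, -4.5]
width: 0.414
time: 4.87
tool_pos: [0.5172, 0.42, 0.1535]
tcp_rot: [0.678, 1.458, -0.654]
wrist_force: [1.5, 0.8, -2.8]
width: 0.411
t 5.02 p [0.5128 0.4166 0.1446] f [-0.3  0.2 -5.8] w 0.413
[[ 0.002  0.754  0.657]
 [ 0.002  0.657 -0.754]
 [-1.     0.002 -0.   ]]
dp cm [-1.56 -8.37 16.79] rot [ 0.368 -0.001 -0.002] dist 18.83 rows 4.5 2.9
```

View pics/side6.png

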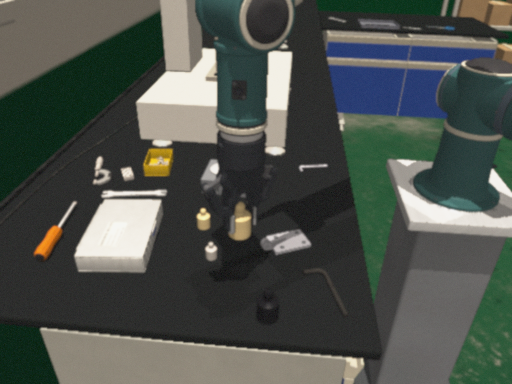

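View pics/wrist6.png

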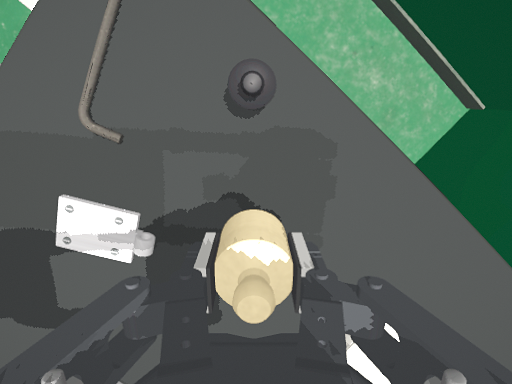

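```bash
python3 -m creep '[{"grip":2.5,"dp":[-0.5,-1,2],"rotation":[0.06,0,0]},{"grip":2.5,"dp":[-1,-2.6,5],"rotation":[0.14,0,0]},{"grip":2.5,"dp":[-1.5,-4.2,8.4],"rotation":[0.22,0,0]},{"grip":2.5,"dp":[-1.5,-5.9,11.8],"rotation":[0.3,0,0]},{"grip":2.5,"dp":[-1.5,-7.5,15],"rotation":[0.38,0,0]}]'; python3 -c "
from h import *
plan([.608,.053,.16],8)
im,d,c=load('wrist',6); s=None
"
```

```text
time: 5.43
tool_pos: [0.5539, 0.2525, 0.1574]
tcp_rot: [0.96, 1.351, -0.96]
wrist_force: [0.9, -0.6, -5.5]
width: 0.414
t 5.43 p [0.5539 0.2525 0.1574] f [ 0.9 -0.6 -5.5] w 0.414
[[-0.002  0.945  0.328]
 [ 0.001  0.328 -0.945]
 [-1.    -0.001 -0.001]]
dp cm [-0.29 -1.42 20.63] rot [ 0.194 -0.001  0.001] dist 20.68 rows 5.0 1.6
```

```bash
python3 -m creep '[{"grip":2.5,"dp":[0,-0.3,4],"rotation":[0.05,0,0]},{"grip":2.5,"dp":[0,-0.6,8],"rotation":[0.1,0,0]},{"grip":2.5,"dp":[0,-0.9,12],"rotation":[0.15,0,0]},{"grip":2.5,"dp":[0,-1.2,16],"rotation":[0.19,0,0]},{"grip":2.5,"dp":[0,-1.4,19],"rotation":[0.19,0,0]}]'; python3 -m creep '[{"grip":2.5,"dp":[0,0,0],"rotation":[0,0,0]},{"grip":2.5,"dp":[0,0,0],"rotation":[0,0,0]}]'; python3 -c "
from h import *
snap('wrist',7);snap('side',7);snap('scene',7)
plan([.608,.053,.12],8)
im,d,c=load('wrist',7)
for n in ('side','scene'):
  im,d,c=load(n,7); crop(n,7,(190,90,310,200),5,f'pics/{n}7c.png')
s=bot.read_state(); Rm=R.from_rotvec(s['tcp_rot']).as_matrix()
for n in ('side','scene','wrist'):
  im,d,c=load(n,7); u,v,P,col=cloud(im,d,c); T=(P-s['tool_pos'])@Rm
  m=(abs(T[:,1])<.022)&(abs(T[:,2])<.03)&(T[:,0]<.03)&(T[:,0]>-.012)
  cc=col.astype(int); m&=(cc[:,0]-cc[:,2]>25)
  q=T[m]; print(n,len(q),q.min(0),q.max(0))
  A=np.c_[2*q[:,1:],np.ones(len(q))]; r=np.linalg.lstsq(A,(q[:,1:]**2).sum(1),rcond=None)[0]; print(r[:2],np.sqrt(r[2]+r[0]**2+r[1]**2))
"
```

```text
time: 5.85
tool_pos: [0.6032, 0.0676, 0.1565]
tcp_rot: [1.102, 1.277, -1.103]
wrist_force: [1.0, 1.6, -4.8]
width: 0.414
time: 6.02
tool_pos: [0.6034, 0.0689, 0.1568]
tcp_rot: [1.104, 1.278, -1.103]
wrist_force: [-0.2, -0.6, -5.2]
width: 0.416
t 6.17 p [0.6037 0.0717 0.1583] f [ 0.5  0.2 -5.6] w 0.413
[[-0.     0.989  0.147]
 [ 0.003  0.147 -0.989]
 [-1.     0.    -0.003]]
dp cm [3.83 0.15 1.93] rot [ 0.008 -0.003 -0.   ] dist 4.29 rows 1.0 0.1
side 263 [-0.0119613  -0.01871366 -0.01963568] [0.02772118 0.0176763  0.01771188]
[-0.00065944 -0.00047181] 0.016052540211672284
scene 106 [-0.01198519 -0.01856223 -0.01971828] [ 0.02753739  0.01707652 -0.00060824]
[-0.00061534 -0.00136894] 0.015381330973336155
wrist 3328 [-0.01199924 -0.01897062 -0.01406453] [0.02781235 0.01728128 0.02106342]
[-0.00054653  0.00353163] 0.01675563782802956
```

View pics/side7c.png

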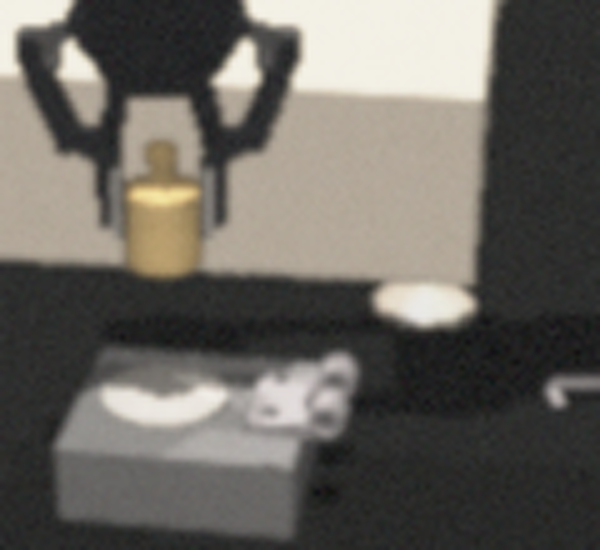

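View pics/scene7c.png

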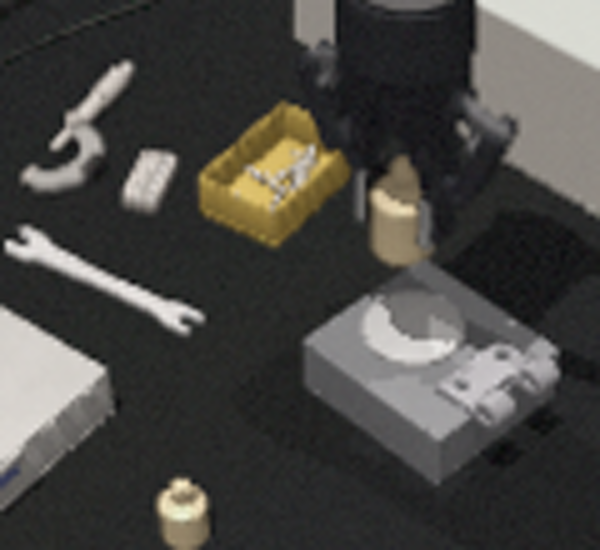

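View pics/wrist7.png

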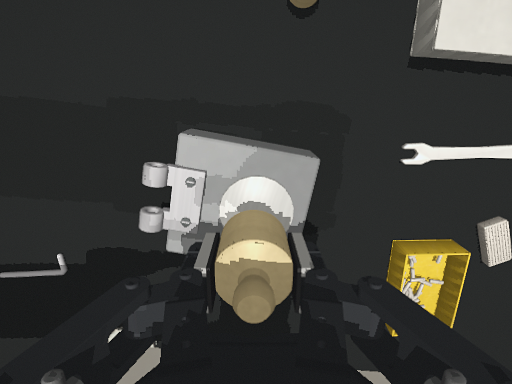

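```bash
python3 -m creep '[{"grip":2.5,"dp":[1,0.1,0.9],"rotation":[0,0,0]},{"grip":2.5,"dp":[3,0.25,1.8],"rotation":[0,0,0]},{"grip":2.5,"dp":[4.5,0.25,1.8],"rotation":[0,0,0]},{"grip":2.5,"dp":[4.5,0.25,1.8],"rotation":[0,0,0]},{"grip":2.5,"dp":[4.5,0.25,1.8],"rotation":[0,0,0]}]'; python3 -c "
from h import *
plan([.6088,.0535,.0815],8); plan([.6088,.0535,.0815],8)"
```

```text
time: 6.58
tool_pos: [0.609, 0.0542, 0.1136]
tcp_rot: [1.101, 1.278, -1.098]
wrist_force: [-0.4, -0.3, -4.0]
width: 0.416
t 6.58 p [0.609  0.0542 0.1136] f [-0.4 -0.3 -4. ] w 0.416
[[-0.     0.989  0.148]
 [ 0.003  0.148 -0.989]
 [-1.     0.    -0.003]]
dp cm [ 3.21 -0.03  0.08] rot [ 0.009 -0.003 -0.   ] dist 3.21 rows 0.8 0.1
t 6.58 p [0.609  0.0542 0.1136] f [-0.4 -0.3 -4. ] w 0.416
[[-0.     0.989  0.148]
 [ 0.003  0.148 -0.989]
 [-1.     0.    -0.003]]
dp cm [ 3.21 -0.03  0.08] rot [ 0.009 -0.003 -0.   ] dist 3.21 rows 0.8 0.1
```

```bash
python3 -m creep '[{"grip":2.5,"dp":[1,0,0.05],"rotation":[0,-0.003,0]},{"grip":2.5,"dp":[2.2,0,0.05],"rotation":[0,-0.003,0]},{"grip":2.5,"dp":[2.7,0,0.05],"rotation":[0,-0.003,0]},{"grip":2.5,"dp":[2.7,0,0.05],"rotation":[0,-0.003,0]},{"grip":2.5,"dp":[2.7,0,0.05],"rotation":[0,-0.003,0]}]'; python3 -c "
from h import *
for n in ('wrist','side','scene'): snap(n,8)
plan([.6088,.0535,.0815],8)
s=bot.read_state(); Rm=R.from_rotvec(s['tcp_rot']).as_matrix()
for n in ('side','scene'):
  im,d,c=load(n,8); crop(n,8,(190,110,310,200),5,f'pics/{n}8c.png')
  u,v,P,col=cloud(im,d,c); cc=col.astype(int)
  m=(abs(P[:,0]-.608)<.03)&(abs(P[:,1]-.054)<.03)&(P[:,2]>.054)&(P[:,2]<.125)&(cc[:,0]-cc[:,2]>25); q=P[m]
  b=q[q[:,2]<.098]; A=np.c_[2*b[:,:2],np.ones(len(b))]; r=np.linalg.lstsq(A,(b[:,:2]**2).sum(1),rcond=None)[0]; print(n,len(q),q.min(0),q.max(0),r[:2],np.sqrt(r[2]+r[0]**2+r[1]**2))
"
```

```text
time: 7.0
tool_pos: [0.6103, 0.0534, 0.088]
tcp_rot: [1.101, 1.273, -1.098]
wrist_force: [0.6, 0.5, -4.6]
width: 0.412
t 7.15 p [0.6114 0.0534 0.0893] f [ 0.4 -0.5 -4.5] w 0.413
[[ 0.005  0.989  0.146]
 [ 0.     0.146 -0.989]
 [-1.     0.005  0.   ]]
dp cm [ 0.78 -0.26 -0.05] rot [ 0.007  0.    -0.005] dist 0.83 rows 0.2 0.1
side 314 [0.59223495 0.03894555 0.05416588] [0.62854233 0.0736664  0.12375891] [0.61063984 0.05514678] 0.01642762465225152
scene 148 [0.59186149 0.0483063  0.0651151 ] [0.62777756 0.07133137 0.12429823] [0.61051413 0.05414239] 0.016207836927499462
```

View pics/side8c.png

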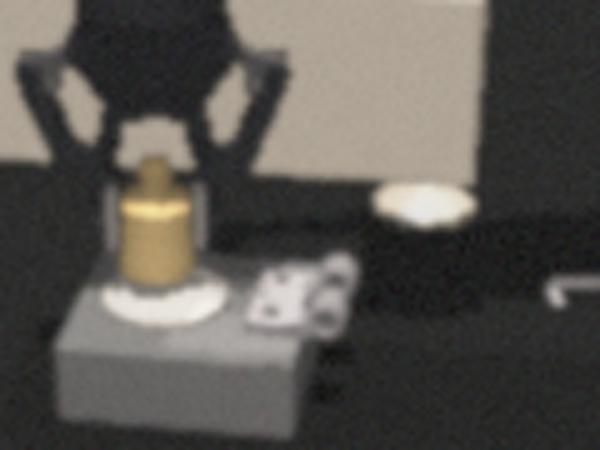

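View pics/scene8c.png

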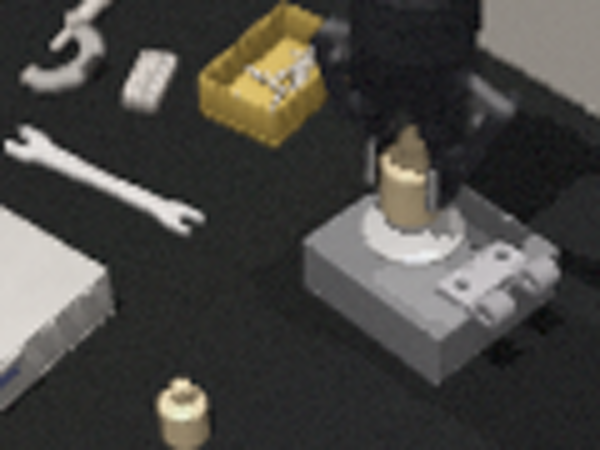

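```bash
python3 -m creep '[{"grip":2.5,"dp":[0.15,-0.25,0],"rotation":[0,0,-0.005]},{"grip":2.5,"dp":[0.3,-0.25,0],"rotation":[0,0,-0.005]},{"grip":2.5,"dp":[0.4,-0.25,0],"rotation":[0,0,-0.005]},{"grip":2.5,"dp":[0.4,-0.25,0],"rotation":[0,0,-0.005]},{"grip":2.5,"dp":[0.4,-0.25,0],"rotation":[0,0,-0.005]}]'; python3 -c "
from h import *
plan([.6088,.0535,.0815],8)"
```

```text
time: 7.57
tool_pos: [0.6083, 0.0529, 0.0846]
tcp_rot: [1.1, 1.276, -1.101]
wrist_force: [-0.6, 0.1, -4.3]
width: 0.414
t 7.57 p [0.6083 0.0529 0.0846] f [-0.6  0.1 -4.3] w 0.414
[[-0.001  0.989  0.146]
 [-0.     0.146 -0.989]
 [-1.    -0.001  0.   ]]
dp cm [ 0.31  0.06 -0.05] rot [0.007 0.    0.001] dist 0.32 rows 0.1 0.1
```

```bash
python3 -m creep '[{"grip":2.5,"dp":[0.1,0.03,-0.04],"rotation":[0,0,0]},{"grip":2.5,"dp":[0.2,0.03,-0.04],"rotation":[0,0,0]},{"grip":2.5,"dp":[0.25,0.03,-0.04],"rotation":[0,0,0]},{"grip":2.5,"dp":[0.25,0.03,-0.04],"rotation":[0,0,0]}]'; python3 -m creep '[{"grip":2.5,"dp":[0.1,0,0],"rotation":[0,0,0]},{"grip":2.5,"dp":[0.1,0,0],"rotation":[0,0,0]}]'; python3 -c "
from h import *
plan([.6088,.0535,.0815],8)"
```

```text
time: 7.9
tool_pos: [0.6085, 0.0534, 0.0819]
tcp_rot: [1.099, 1.276, -1.101]
wrist_force: [-0.3, -0.3, -5.8]
width: 0.416
time: 8.07
tool_pos: [0.6088, 0.0534, 0.0813]
tcp_rot: [1.1, 1.275, -1.101]
wrist_force: [0.0, -0.4, -4.8]
width: 0.412
t 8.07 p [0.6088 0.0534 0.0813] f [ 0.  -0.4 -4.8] w 0.412
[[-0.001  0.989  0.147]
 [-0.     0.147 -0.989]
 [-1.    -0.001  0.   ]]
dp cm [-0.02  0.   -0.01] rot [0.007 0.    0.001] dist 0.02 rows 0.0 0.1
```

Not yet in contact; continue in 1 mm steps.

```bash
for i in 1 2; do python3 -m creep '[{"grip":2.5,"dp":[0.1,0,0],"rotation":[0,0,0]},{"grip":2.5,"dp":[0.1,0,0],"rotation":[0,0,0]}]' | grep -E 'pos|force'; done
```

```text
tool_pos: [0.6089, 0.0534, 0.0811]
wrist_force: [-3.2, 0.1, 2.2]
tool_pos: [0.6089, 0.0533, 0.081]
wrist_force: [-4.8, -1.0, 7.4]
```

```bash
python3 -m creep '[{"grip":2.5,"dp":[-0.08,0,0],"rotation":[0,0,0]},{"grip":2.5,"dp":[-0.08,0,0],"rotation":[0,0,0]},{"grip":2.5,"dp":[-0.08,0,0],"rotation":[0,0,0]}]' 20; python3 -m creep '[{"grip":3.6,"dp":[0,0,0],"rotation":[0,0,0]},{"grip":3.8,"dp":[0,0,0],"rotation":[0,0,0]},{"grip":4,"dp":[0,0,0],"rotation":[0,0,0]},{"grip":4.3,"dp":[0,0,0],"rotation":[0,0,0]},{"grip":4.6,"dp":[0,0,0],"rotation":[0,0,0]}]';  python3 -c "
from h import *
for n in ('wrist','side'): snap(n,9)
act(); crop('side',9,(190,110,310,200),5,'pics/side9c.png')"
```

```text
time: 8.65
tool_pos: [0.609, 0.0533, 0.081]
tcp_rot: [1.1, 1.275, -1.1]
wrist_force: [-3.9, -1.0, 6.6]
width: 0.415
time: 9.07
tool_pos: [0.6088, 0.0534, 0.0798]
tcp_rot: [1.1, 1.275, -1.101]
wrist_force: [0.5, -0.7, 0.1]
width: 0.538
t 9.17 p [0.6087 0.0534 0.0798] f [-0.5  0.4 -0.5] w 0.544
[[-0.001  0.989  0.146]
 [-0.     0.146 -0.989]
 [-1.    -0.001  0.   ]]
```

View pics/side9c.png

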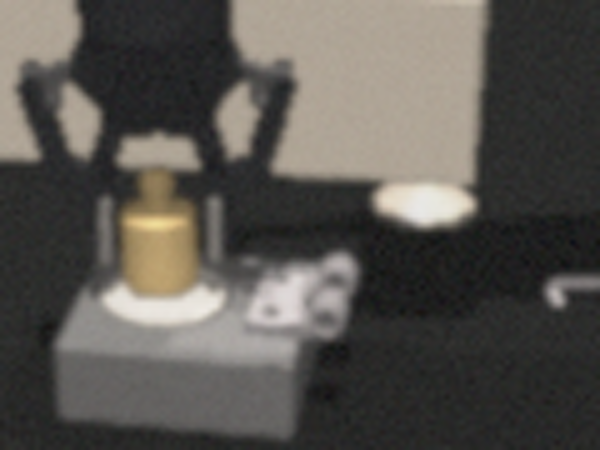

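View pics/wrist9.png

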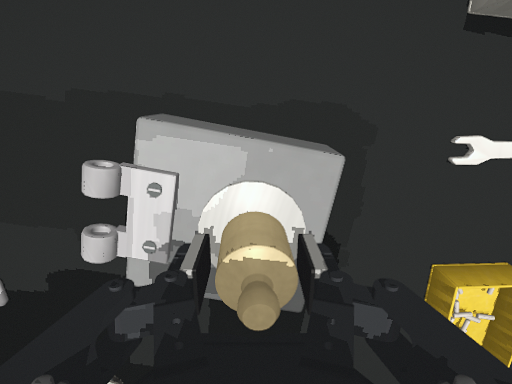

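```bash
python3 -m creep '[{"grip":5.5,"dp":[0,0,0],"rotation":[0,0,0]},{"grip":6.5,"dp":[0,0,0],"rotation":[0,0,0]},{"grip":7.5,"dp":[0,0,0],"rotation":[0,0,0]},{"grip":8.5,"dp":[0,0,0],"rotation":[0,0,0]},{"grip":8.5,"dp":[0,0,0],"rotation":[0,0,0]}]';  python3 -c "
from h import *
for n in ('wrist','side','scene'): snap(n,10)
act(); 
for n in ('side','scene'):
  im,d,c=load(n,10); crop(n,10,(190,110,310,200),5,f'pics/{n}10c.png')
  u,v,P,col=cloud(im,d,c); cc=col.astype(int)
  m=(abs(P[:,0]-.608)<.03)&(abs(P[:,1]-.054)<.03)&(P[:,2]>.051)&(P[:,2]<.125)&(cc[:,0]-cc[:,2]>25); q=P[m]
  for b in (q[(q[:,2]>.055)&(q[:,2]<.075)],q[(q[:,2]>.078)&(q[:,2]<.095)]):
    A=np.c_[2*b[:,:2],np.ones(len(b))]; r=np.linalg.lstsq(A,(b[:,:2]**2).sum(1),rcond=None)[0]; print(n,len(b),r[:2],np.sqrt(r[2]+r[0]**2+r[1]**2))
  print(q.max(0))
"
```

```text
time: 9.58
tool_pos: [0.6087, 0.0534, 0.08]
tcp_rot: [1.1, 1.275, -1.101]
wrist_force: [0.2, -0.1, 0.1]
width: 0.994
t 9.73 p [0.6087 0.0534 0.08  ] f [-0.1 -0.6 -0.2] w 0.995
[[-0.001  0.989  0.146]
 [-0.     0.146 -0.989]
 [-1.    -0.001  0.   ]]
side 106 [0.60911506 0.05430206] 0.016674629143540398
side 129 [0.60945674 0.05442691] 0.015460242960742726
[0.62933447 0.07469774 0.11612833]
scene 50 [0.60888271 0.05198767] 0.01695282215993405
scene 71 [0.60862616 0.0524518 ] 0.01573675360479539
[0.62644751 0.07040031 0.11776511]
```

View pics/side10c.png

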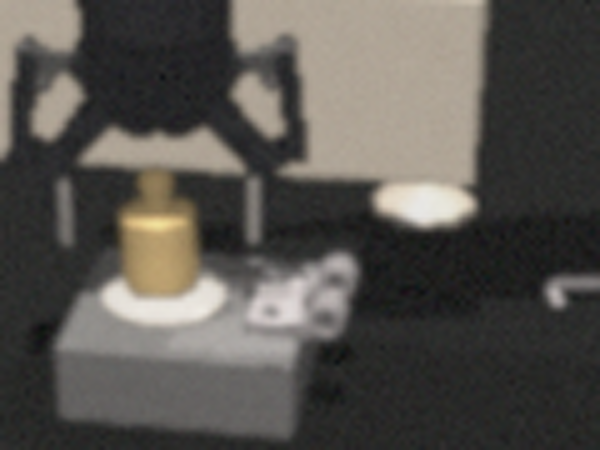

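View pics/wrist10.png

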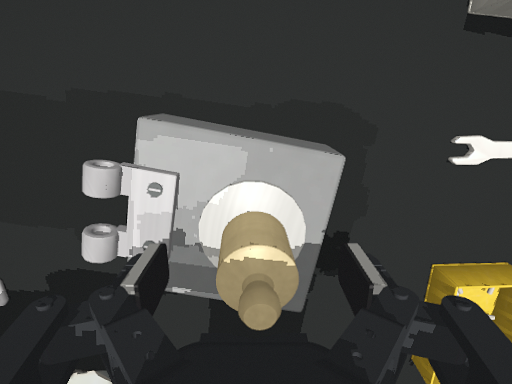

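```bash
python3 -m creep '[{"grip":8.5,"dp":[-1,0,0],"rotation":[0,0,0]},{"grip":8.5,"dp":[-4,0,0],"rotation":[0,0,0]},{"grip":8.5,"dp":[-8,0,0],"rotation":[0,0,0]},{"grip":8.5,"dp":[-12,0,0],"rotation":[0,0,0]},{"grip":8.5,"dp":[-16,0,0],"rotation":[0,0,0]}]';  python3 -c "
from h import *
plan([.52,.165,.25],-28)
snap('wrist',11)"
```

```text
time: 10.15
tool_pos: [0.6083, 0.0534, 0.2422]
tcp_rot: [1.099, 1.276, -1.101]
wrist_force: [-0.3, -0.6, -0.7]
width: 0.997
t 10.15 p [0.6083 0.0534 0.2422] f [-0.3 -0.6 -0.7] w 0.997
[[-0.001  0.989  0.146]
 [-0.     0.146 -0.989]
 [-1.    -0.001  0.   ]]
dp cm [ -0.78  -7.1  -12.33] rot [0.636 0.001 0.001] dist 14.25 rows 3.4 5.1
```

View pics/wrist11.png

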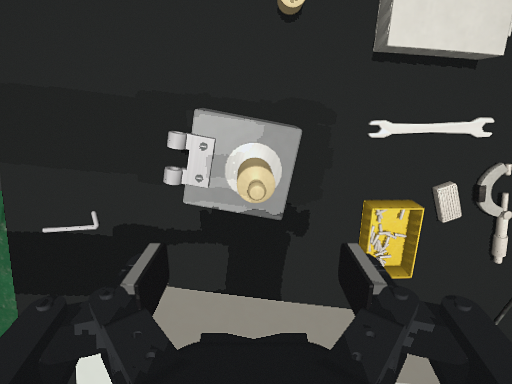

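```bash
python3 -m creep '[{"grip":8.5,"dp":[0,-1.4,-2.4],"rotation":[0.12,0,0]},{"grip":8.5,"dp":[0,-2.8,-4.8],"rotation":[0.24,0,0]},{"grip":8.5,"dp":[0,-4.2,-7.4],"rotation":[0.36,0,0]},{"grip":8.5,"dp":[0,-5.6,-10],"rotation":[0.48,0,0]},{"grip":8.5,"dp":[0,-7.1,-12.4],"rotation":[0.6,0,0]}]';  python3 -c "
from h import *
plan([.4355,.279,.20],-63.5)"
```

```text
time: 10.62
tool_pos: [0.5196, 0.1667, 0.2408]
tcp_rot: [1.539, 0.956, -1.539]
wrist_force: [0.4, -0.6, 0.4]
width: 0.995
t 10.62 p [0.5196 0.1667 0.2408] f [ 0.4 -0.6  0.4] w 0.995
[[ 0.     0.896 -0.443]
 [ 0.    -0.443 -0.896]
 [-1.     0.    -0.   ]]
dp cm [  4.08 -12.52  -6.33] rot [ 0.649 -0.    -0.   ] dist 14.61 rows 3.5 5.2
```

```bash
python3 -m creep '[{"grip":8.5,"dp":[0.8,-2.5,-1.3],"rotation":[0.12,0,0]},{"grip":8.5,"dp":[1.6,-5,-2.6],"rotation":[0.24,0,0]},{"grip":8.5,"dp":[2.4,-7.5,-3.9],"rotation":[0.36,0,0]},{"grip":8.5,"dp":[3.2,-10,-5.1],"rotation":[0.48,0,0]},{"grip":8.5,"dp":[4,-12.5,-6.3],"rotation":[0.6,0,0]}]'; python3 -m creep '[{"grip":8.5,"dp":[0,0,0],"rotation":[0.045,0,0]},{"grip":8.5,"dp":[0,0,0],"rotation":[0.045,0,0]}]';  python3 -c "
from h import *
snap('wrist',12);plan([.4355,.279,.10],-63.5)
im,d,c=load('wrist',12)
u,v,P,col=cloud(im,d,c)
m=(P[:,2]>.004)&(P[:,2]<.03)&(abs(P[:,0]-.44)<.08)&(abs(P[:,1]-.28)<.08)
q=P[m]; t=q[(q[:,2]<.0125)]; print('leaf plate+neck',cv2.minAreaRect(t[:,:2].astype(np.float32)),np.median(t[:,2]))
k=q[q[:,2]>.014]; print('kn',k.min(0),k.max(0),k.mean(0))
"
```

```text
time: 11.03
tool_pos: [0.4347, 0.2781, 0.2005]
tcp_rot: [1.935, 0.506, -1.934]
wrist_force: [0.0, -0.1, 0.6]
width: 0.995
time: 11.2
tool_pos: [0.4342, 0.278, 0.1999]
tcp_rot: [1.955, 0.473, -1.958]
wrist_force: [0.4, -1.2, 0.0]
width: 0.994
t 11.25 p [0.4351 0.2776 0.2004] f [-0.3 -0.1 -0.1] w 0.997
[[-0.     0.458 -0.889]
 [-0.    -0.889 -0.458]
 [-1.     0.     0.   ]]
dp cm [10.04 -0.12 -0.1 ] rot [ 0.013  0.    -0.   ] dist 10.04 rows 2.4 0.1
leaf plate+neck ((0.423905611038208, 0.3152807354927063), (0.10076311975717545, 0.13245491683483124), 25.669065475463867) 0.00874101394940438
kn [0.46584315 0.28761706 0.01406467] [0.48856258 0.30992527 0.02202058] [0.47721195 0.29898631 0.01867942]
```

View pics/wrist12.png

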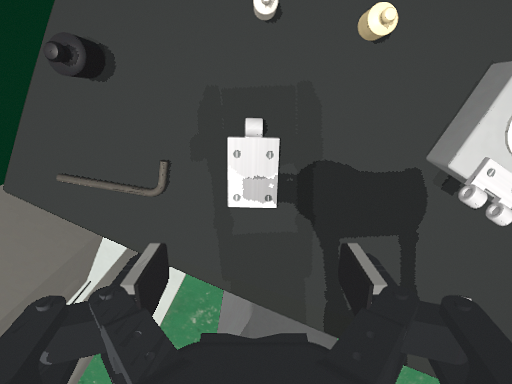

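```bash
python3 -c "
from h import *
im,d,c=load('side',10)
for y in (.0534,.064):
  for pts in ([(65,245),(253,243)],[(103,282),(214,258)]):
    uv=(np.array(pts)+.5)/5-.5+[190,110]; o,r=ray(c,uv); print(y,(o+r*((y-o[1])/r[:,1])[:,None]).round(4).tolist())
im,d,c=load('wrist',12); s=bot.read_state(); Rm=R.from_rotvec(s['tcp_rot']).as_matrix()
u,v,P,col=cloud(im,d,c); T=(P-s['tool_pos'])@Rm
m=(abs(T[:,0])<.06)&(abs(T[:,1])<.07)&(abs(T[:,2])<.02); q=T[m]; print(len(q),q.max(0),q.min(0)); t=q[q[:,0]>q[:,0].max()-.003]; print(t.round(4)[:12])
c0=(np.array([(228,137),(280,138),(278,208),(228,207)])); X=plane(c,c0,.008)[:,:2]; print(X,X.mean(0)); e=(X[0]+X[1]-X[2]-X[3]); print(np.degrees(np.arctan2(e[1],e[0])))
"
```

```text
0.0534 [[0.6587, 0.0534, 0.0721], [0.5624, 0.0534, 0.0796]]
0.0534 [[0.6398, 0.0534, 0.052], [0.5823, 0.0534, 0.0698]]
0.064 [[0.6562, 0.064, 0.0776], [0.561, 0.064, 0.0851]]
0.064 [[0.6376, 0.064, 0.0578], [0.5807, 0.064, 0.0754]]
16420 [0.00185108 0.06999171 0.01315569] [-0.05999979 -0.06998916 -0.01735343]
[[-0.0004 -0.0429 -0.0082]
 [ 0.0003  0.0424 -0.0079]
 [-0.     -0.0431 -0.0075]
 [-0.0011  0.042  -0.0081]
 [-0.0009 -0.0428 -0.0074]
 [ 0.0019 -0.0432 -0.006 ]
 [ 0.0006  0.0421 -0.0067]
 [ 0.0002  0.0425 -0.0069]
 [-0.0006 -0.043  -0.0067]
 [ 0.0001 -0.0427 -0.0063]
 [ 0.0002  0.042  -0.0063]
 [ 0.0001  0.0425 -0.0064]]
[[0.45478694 0.31855088]
 [0.47949561 0.26826961]
 [0.40795568 0.23163499]
 [0.38257336 0.28357799]] [0.4312029  0.27550837]
26.47913743816106
```

```bash
python3 -m creep '[{"grip":7,"dp":[3,0,0],"rotation":[0.01,0,0]},{"grip":6.6,"dp":[6,0,0],"rotation":[0.01,0,0]},{"grip":6.6,"dp":[9,0,0],"rotation":[0.01,0,0]},{"grip":6.6,"dp":[12,0,0],"rotation":[0.01,0,0]},{"grip":6.6,"dp":[13.5,0,0],"rotation":[0.01,0,0]}]'; python3 -m creep '[{"grip":6.6,"dp":[0,0,0],"rotation":[0,0,0]},{"grip":6.6,"dp":[0,0,0],"rotation":[0,0,0]}]';  python3 -c "
from h import *
snap('wrist',13);plan([.4356,.2784,.011],-63.5)
im,d,c=load('wrist',13); s=bot.read_state(); Rm=R.from_rotvec(s['tcp_rot']).as_matrix()
u,v,P,col=cloud(im,d,c); T=(P-s['tool_pos'])@Rm
m=(T[:,0]<.03)&(T[:,0]>-.06)&(abs(T[:,1])<.04)&(abs(T[:,2])<.013); q=T[m]
t=q[q[:,0]>q[:,0].max()-.002]; print(q.max(0),t.mean(0),len(t))
for sg in (1,-1):
  k=q[(q[:,1]*sg>0)&(q[:,0]>-.02)]; print(sg,np.percentile(k,[1,50,99],axis=0).round(4).tolist())
"
```

```text
time: 11.67
tool_pos: [0.4344, 0.2752, 0.0622]
tcp_rot: [1.959, 0.461, -1.968]
wrist_force: [-1.0, -0.8, -0.0]
width: 0.773
time: 11.83
tool_pos: [0.4357, 0.2762, 0.0648]
tcp_rot: [1.962, 0.462, -1.966]
wrist_force: [0.3, 0.4, 0.3]
width: 0.774
t 11.88 p [0.4367 0.277  0.0661] f [ 0.2  0.6 -0.2] w 0.775
[[ 0.001  0.446 -0.895]
 [ 0.    -0.895 -0.446]
 [-1.     0.    -0.001]]
dp cm [ 5.51 -0.18  0.04] rot [ 0.    -0.001 -0.   ] dist 5.52 rows 1.3 0.0
[0.00864715 0.0399976  0.01295686] [ 0.00745499 -0.00097758  0.00183909] 38
1 [[-0.0198, 0.0334, -0.0104], [-0.0091, 0.0338, -0.0047], [0.0073, 0.0398, 0.0119]]
-1 [[-0.0197, -0.0387, -0.0103], [-0.0088, -0.0324, -0.005], [0.0074, -0.0319, 0.012]]
```

View pics/wrist13.png

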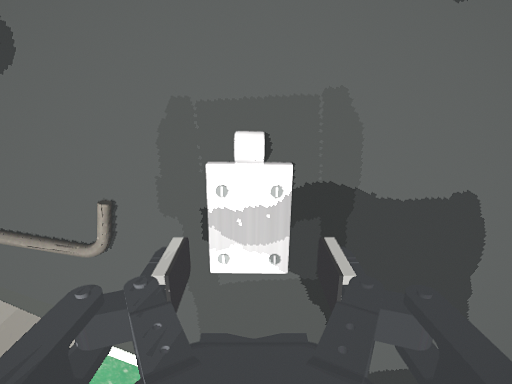

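```bash
python3 -m creep '[{"grip":6.6,"dp":[1.5,-0.25,0.05],"rotation":[0,0,0]},{"grip":6.6,"dp":[3,-0.25,0.05],"rotation":[0,0,0]},{"grip":6.6,"dp":[4.2,-0.25,0.05],"rotation":[0,0,0]},{"grip":6.6,"dp":[4.8,-0.25,0.05],"rotation":[0,0,0]},{"grip":6.6,"dp":[4.8,-0.25,0.05],"rotation":[0,0,0]}]';  python3 -c "
from h import *
plan([.4356,.2784,.0115],-63.5)
snap('wrist',14);plan([.4356,.2784,.0115],-63.5)
"
```

```text
time: 12.3
tool_pos: [0.4337, 0.2787, 0.0167]
tcp_rot: [1.962, 0.462, -1.965]
wrist_force: [-0.4, 0.5, -0.2]
width: 0.776
t 12.3 p [0.4337 0.2787 0.0167] f [-0.4  0.5 -0.2] w 0.776
[[-0.001  0.446 -0.895]
 [-0.001 -0.895 -0.446]
 [-1.     0.     0.002]]
dp cm [ 0.52  0.11 -0.16] rot [ 0.     0.002 -0.   ] dist 0.55 rows 0.1 0.0
t 12.35 p [0.434  0.279  0.0173] f [-0.3 -0.   0.4] w 0.774
[[-0.001  0.446 -0.895]
 [-0.    -0.895 -0.446]
 [-1.     0.     0.001]]
dp cm [ 0.58  0.12 -0.12] rot [ 0.     0.001 -0.   ] dist 0.6 rows 0.1 0.0
```

View pics/wrist14.png

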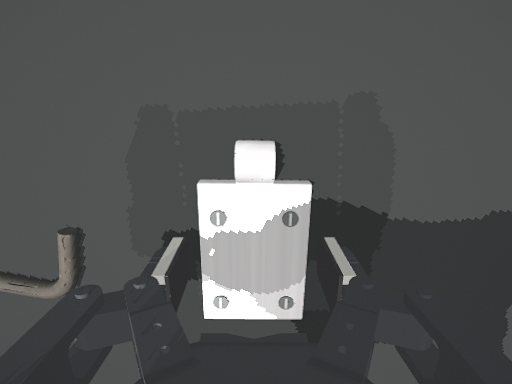

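```bash
python3 -m creep '[{"grip":6.6,"dp":[0.3,0,-0.12],"rotation":[0,0,0]},{"grip":6.6,"dp":[0.55,0,-0.12],"rotation":[0,0,0]},{"grip":6.6,"dp":[0.55,0,-0.12],"rotation":[0,0,0]},{"grip":6.6,"dp":[0.55,0,-0.12],"rotation":[0,0,0]}]';  python3 -c "
from h import *
plan([.4356,.279,.0115],-63.5)
"
```

```text
time: 12.68
tool_pos: [0.4351, 0.2797, 0.0118]
tcp_rot: [1.963, 0.463, -1.964]
wrist_force: [0.4, -0.9, -0.4]
width: 0.775
t 12.68 p [0.4351 0.2797 0.0118] f [ 0.4 -0.9 -0.4] w 0.775
[[-0.     0.447 -0.895]
 [-0.    -0.895 -0.447]
 [-1.     0.     0.   ]]
dp cm [ 0.03  0.08 -0.02] rot [ 0.  0. -0.] dist 0.09 rows 0.0 0.0
```

```bash
python3 -m creep '[{"grip":6.2,"dp":[0,0,0],"rotation":[0,0,0]},{"grip":5.8,"dp":[0,0,0],"rotation":[0,0,0]},{"grip":5.4,"dp":[0,0,0],"rotation":[0,0,0]},{"grip":5,"dp":[0,0,0],"rotation":[0,0,0]},{"grip":4.5,"dp":[0,0,0],"rotation":[0,0,0]}]' 70; python3 -m creep '[{"grip":4.5,"dp":[0,0,0],"rotation":[0,0,0]},{"grip":4.5,"dp":[0,0,0],"rotation":[0,0,0]},{"grip":4.5,"dp":[0,0,0],"rotation":[0,0,0]}]' 70;  python3 -c "
from h import *
snap('wrist',15)
plan([.4356,.279,.0115],-63.5)
"
```

```text
time: 13.1
tool_pos: [0.4352, 0.2796, 0.0124]
tcp_rot: [1.963, 0.463, -1.964]
wrist_force: [-1.7, -1.3, 5.2]
width: 0.625
time: 13.35
tool_pos: [0.4351, 0.2797, 0.0124]
tcp_rot: [1.964, 0.463, -1.964]
wrist_force: [-1.7, -1.9, 5.6]
width: 0.625
t 13.4 p [0.4351 0.2797 0.0124] f [-0.7 -1.   5.6] w 0.627
[[-0.     0.447 -0.895]
 [-0.    -0.895 -0.447]
 [-1.     0.     0.   ]]
dp cm [ 0.09  0.08 -0.01] rot [ 0.  0. -0.] dist 0.12 rows 0.0 0.0
```

View pics/wrist15.png

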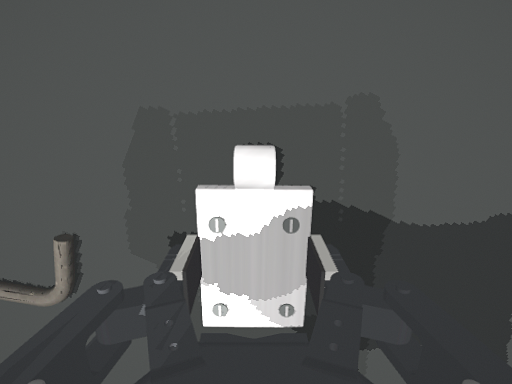

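```bash
python3 -m creep '[{"grip":4.5,"dp":[-0.5,0,0],"rotation":[0,0,0]},{"grip":4.5,"dp":[-2,0,0],"rotation":[0,0,0]},{"grip":4.5,"dp":[-4.5,0,0],"rotation":[0,0,0]},{"grip":4.5,"dp":[-7.5,0,0],"rotation":[0,0,0]},{"grip":4.5,"dp":[-9,0,0],"rotation":[0,0,0]}]' 70; python3 -m creep '[{"grip":4.5,"dp":[0,0,0],"rotation":[0,0,0]},{"grip":4.5,"dp":[0,0,0],"rotation":[0,0,0]},{"grip":4.5,"dp":[0,0,0],"rotation":[0,0,0]}]' 70;  python3 -c "
from h import *
snap('wrist',16); snap('side',16)
s,Rm=act()
for i in (15,16):
  im,d,c=load('wrist',i); Rc=R.from_rotvec(c['rvec']).as_matrix().T
  if i==15: p=np.array([.4351,.2797,.0124])
  else: p=s['tool_pos']
  u,v,P,col=cloud(im,d,c); T=(P-p)@Rm
  q=T[(abs(T[:,1])<.026)&(T[:,2]<.06)&(T[:,2]>-.09)&(abs(T[:,0]-.001)<.015)&(v<335)]
  pl=q[(q[:,2]>-.028)&(abs(q[:,1])<.02)]; A=np.c_[pl[:,1:],np.ones(len(pl))]; print(i,'plate x=a*y+b*z+c',np.linalg.lstsq(A,pl[:,0],rcond=None)[0].round(4))
  k=q[(q[:,2]<-.042)&(abs(q[:,1])<.012)]; print('kn',len(k),k.min(0),k.max(0),k.mean(0))
"
```

```text
time: 13.82
tool_pos: [0.4357, 0.2801, 0.104]
tcp_rot: [1.966, 0.463, -1.963]
wrist_force: [1.5, 0.9, -2.4]
width: 0.624
time: 14.07
tool_pos: [0.4337, 0.2789, 0.1]
tcp_rot: [1.96, 0.462, -1.967]
wrist_force: [-0.4, 0.0, -3.3]
width: 0.627
t 14.17 p [0.4333 0.2786 0.0993] f [ 0.2  0.6 -3.1] w 0.619
[[-0.004  0.446 -0.895]
 [-0.002 -0.895 -0.446]
 [-1.     0.     0.005]]
15 plate x=a*y+b*z+c [-0.0007  0.0431  0.0038]
kn 5814 [-0.00985615 -0.01199069 -0.08999389] [ 0.01355175  0.0119999  -0.04200063] [ 6.83740129e-03  6.09315692e-05 -6.60343060e-02]
16 plate x=a*y+b*z+c [-0.0003  0.0014  0.0031]
kn 1549 [-0.01027525 -0.00796145 -0.05680407] [ 0.00248385  0.00998457 -0.04201566] [-0.00662996  0.00104262 -0.04993309]
```

View pics/wrist16.png

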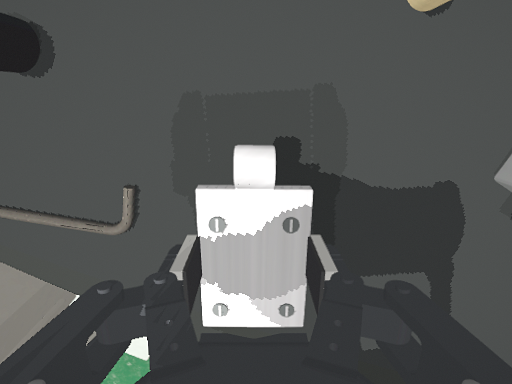

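View pics/side16.png

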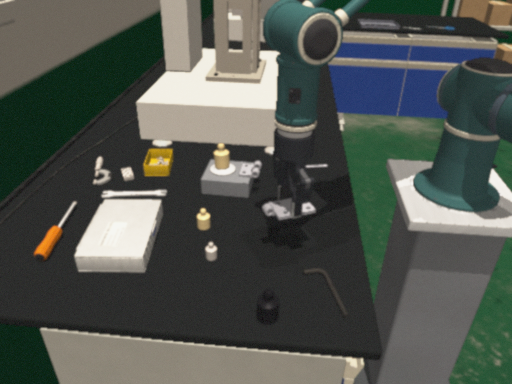

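```bash
python3 -c "
from h import *
plan([.415,.0613,.10],-92.2)
"
```

```text
t 14.17 p [0.4333 0.2786 0.0993] f [ 0.2  0.6 -3.1] w 0.619
[[-0.004  0.446 -0.895]
 [-0.002 -0.895 -0.446]
 [-1.     0.     0.005]]
dp cm [-1.000e-02  1.863e+01  1.134e+01] rot [ 0.501  0.005 -0.002] dist 21.81 rows 5.2 4.0
```

```bash
python3 -m creep '[{"grip":4.5,"dp":[0,2,1.2],"rotation":[0.06,0,0]},{"grip":4.5,"dp":[0,5,3],"rotation":[0.16,0,0]},{"grip":4.5,"dp":[0,8.4,5.1],"rotation":[0.26,0,0]},{"grip":4.5,"dp":[0,11.8,7.2],"rotation":[0.36,0,0]},{"grip":4.5,"dp":[0,15,9.2],"rotation":[0.45,0.005,0]}]'; python3 -c "
from h import *
plan([.415,.0613,.10],-92.2)
"
```

```text
time: 14.58
tool_pos: [0.4179, 0.1026, 0.1]
tcp_rot: [2.218, 0.01, -2.216]
wrist_force: [0.8, -0.6, -2.9]
width: 0.625
t 14.58 p [0.4179 0.1026 0.1   ] f [ 0.8 -0.6 -2.9] w 0.625
[[ 0.001  0.009 -1.   ]
 [-0.    -1.    -0.009]
 [-1.     0.    -0.001]]
dp cm [-0.    4.12  0.33] rot [ 0.048 -0.001 -0.   ] dist 4.14 rows 1.0 0.4
```

```bash
python3 -m creep '[{"grip":4.5,"dp":[0,2,0.1],"rotation":[0.04,0,0]},{"grip":4.5,"dp":[0,3.8,0.3],"rotation":[0.045,0,0]},{"grip":4.5,"dp":[0,4.1,0.3],"rotation":[0.045,0,0]},{"grip":4.5,"dp":[0,4.1,0.3],"rotation":[0.045,0,0]},{"grip":4.5,"dp":[0,4.1,0.3],"rotation":[0.045,0,0]}]'; python3 -c "
from h import *
snap('wrist',17); snap('side',17)
plan([.415,.0613,.058],-92.2)
"
```

```text
time: 15.0
tool_pos: [0.4167, 0.0635, 0.1008]
tcp_rot: [-2.207, 0.035, 2.201]
wrist_force: [0.7, 0.5, -2.9]
width: 0.629
t 15.1 p [0.417  0.0641 0.1012] f [ 0.2 -0.1 -2.9] w 0.621
[[ 0.003 -0.031 -1.   ]
 [ 0.001 -1.     0.031]
 [-1.    -0.001 -0.003]]
dp cm [4.32 0.29 0.21] rot [ 0.007 -0.003  0.001] dist 4.33 rows 1.0 0.1
```

View pics/wrist17.png

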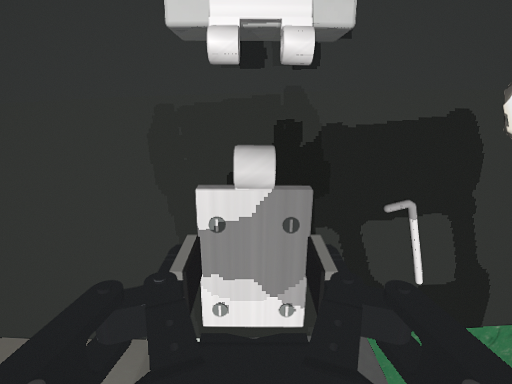

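```bash
python3 -m creep '[{"grip":4.5,"dp":[1.5,0.2,0.1],"rotation":[0,0,0]},{"grip":4.5,"dp":[3.3,0.25,0.1],"rotation":[0.005,0,0]},{"grip":4.5,"dp":[4.3,0.25,0.1],"rotation":[0.005,0,0]},{"grip":4.5,"dp":[4.4,0.25,0.1],"rotation":[0.005,0,0]},{"grip":4.5,"dp":[4.4,0.25,0.1],"rotation":[0.005,0,0]}]'
cat > kn.py <<'E'
from h import *
import sys
i=sys.argv[1]
s0=bot.read_state()
im,d,c=snap('wrist',i)
s,Rm=s0,R.from_rotvec(s0['tcp_rot']).as_matrix()
plan([.475,.059,.056],-92.2)
u,v,P,col=cloud(im,d,c); T=(P-s['tool_pos'])@Rm
g=cv2.cvtColor(im,cv2.COLOR_RGB2GRAY)[v,u]
def desc(n,k):
    print(n,len(k),'min',np.percentile(k,1,axis=0).round(4),'max',np.percentile(k,99,axis=0).round(4),'mid yz',((np.percentile(k,1,axis=0)+np.percentile(k,99,axis=0))/2).round(4))
    # cylinder fit in x-z
    A=np.c_[2*k[:,[0,2]],np.ones(len(k))]; r=np.linalg.lstsq(A,(k[:,[0,2]]**2).sum(1),rcond=None)[0]; print('   axis x,z',r[:2].round(4),'rad',np.sqrt(r[2]+r[0]**2+r[1]**2).round(4))
k=T[(T[:,2]<-.042)&(T[:,2]>-.058)&(abs(T[:,1])<.0125)&(T[:,0]<.008)&(T[:,0]>-.02)&(v<190)]; desc('leaf kn',k)
w=P[:,2]; 
for nm,lo,hi in (('kn+y',.0695,.09),('kn-y',.025,.0435)):
    m=(P[:,0]>.505)&(P[:,0]<.528)&(P[:,1]>lo-.003)&(P[:,1]<hi+.003)&(w>.05)&(w<.075); desc(nm,T[m]); print('  world mid',P[m].mean(0).round(4))
pl=T[(T[:,2]>-.028)&(abs(T[:,1])<.02)&(abs(T[:,0])<.01)&(v<320)]; A=np.c_[pl[:,1:],np.ones(len(pl))]; print('plate',np.linalg.lstsq(A,pl[:,0],rcond=None)[0].round(4))
E
python3 kn.py 18
```

```text
time: 15.52
tool_pos: [0.4154, 0.0614, 0.0568]
tcp_rot: [-2.205, 0.039, 2.201]
wrist_force: [-0.8, 0.5, -2.7]
width: 0.627
t 15.57 p [0.4163 0.0613 0.0576] f [ 0.2 -0.1 -2.4] w 0.622
[[ 0.004 -0.036 -0.999]
 [ 0.001 -0.999  0.036]
 [-1.    -0.001 -0.003]]
dp cm [ 0.18  0.02 -5.88] rot [ 0.002 -0.003  0.001] dist 5.88 rows 1.4 0.0
leaf kn 1535 min [-0.009  -0.0076 -0.0564] max [ 0.0017  0.0097 -0.0422] mid yz [-0.0036  0.001  -0.0493]
   axis x,z [ 0.0005 -0.0472] rad 0.0085
kn+y 2133 min [-0.0086 -0.026  -0.1116] max [ 0.0054 -0.01   -0.0961] mid yz [-0.0016 -0.018  -0.1038]
   axis x,z [ 0.0002 -0.1052] rad 0.0079
  world mid [0.5195 0.0753 0.0622]
kn-y 2194 min [-0.0086  0.013  -0.1118] max [ 0.006   0.0292 -0.0961] mid yz [-0.0013  0.0211 -0.104 ]
   axis x,z [ 0.0003 -0.1053] rad 0.008
  world mid [0.5182 0.0369 0.0622]
plate [-0.0003 -0.0005  0.0037]
```

View pics/wrist18.png

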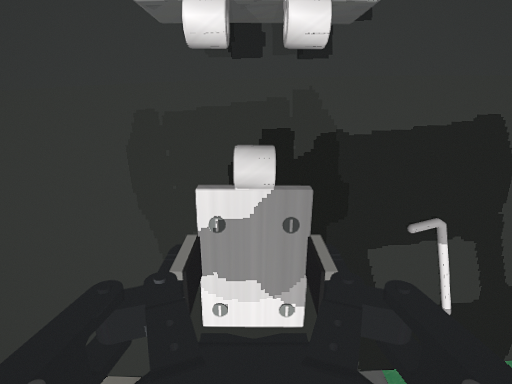

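```bash
cat >> kn.py <<'E'
from scipy.optimize import least_squares
def fx(k):
    f=lambda a:np.hypot(k[:,0]-a[0],k[:,2]-a[1])-.010
    r=least_squares(f,[np.min(k[:,0])+.01,k[:,2].mean()],loss='soft_l1',f_scale=.0005); return r.x.round(4),np.sqrt((f(r.x)**2).mean()).round(5)
K0=T[(T[:,2]<-.039)&(T[:,2]>-.06)&(T[:,1]>-.006)&(T[:,1]<.008)&(T[:,0]<-.001)&(T[:,0]>-.02)]
print('FIX leaf',fx(K0))
for nm,lo,hi in (('kn+y',.072,.082),('kn-y',.032,.042)):
    m=(P[:,0]>.505)&(P[:,0]<.528)&(P[:,1]>lo)&(P[:,1]<hi)&(w>.05)&(w<.075); print('FIX',nm,fx(T[m]),T[m][:,1].mean().round(4))
E
python3 kn.py 19
```

```text
t 15.62 p [0.4169 0.0612 0.0581] f [ 0.7  0.1 -2.5] w 0.626
[[ 0.005 -0.036 -0.999]
 [ 0.001 -0.999  0.036]
 [-1.    -0.001 -0.005]]
dp cm [ 0.24  0.01 -5.82] rot [ 0.002 -0.005  0.001] dist 5.82 rows 1.4 0.0
leaf kn 1533 min [-0.0091 -0.0076 -0.0564] max [ 0.0019  0.0097 -0.0422] mid yz [-0.0036  0.001  -0.0493]
   axis x,z [ 0.0007 -0.047 ] rad 0.0087
kn+y 2131 min [-0.0075 -0.0261 -0.111 ] max [ 0.0072 -0.0101 -0.0952] mid yz [-0.0002 -0.0181 -0.1031]
   axis x,z [ 0.0013 -0.1044] rad 0.008
  world mid [0.5196 0.0753 0.0622]
kn-y 2291 min [-0.0076  0.0129 -0.1123] max [ 0.0069  0.0291 -0.0952] mid yz [-0.0004  0.021  -0.1038]
   axis x,z [ 0.0014 -0.1046] rad 0.0082
  world mid [0.5187 0.0368 0.0621]
plate [-0.0002 -0.      0.0037]
FIX leaf (array([ 0.002 , -0.0464]), np.float64(0.00052))
FIX kn+y (array([ 0.0035, -0.1053]), np.float64(0.00059)) -0.0194
FIX kn-y (array([ 0.0035, -0.1052]), np.float64(0.00063)) 0.0206
```

```bash
python3 -m creep '[{"grip":4.5,"dp":[0.1,0.05,-0.8],"rotation":[0,-0.004,0]},{"grip":4.5,"dp":[0.15,0.05,-1.8],"rotation":[0,-0.004,0]},{"grip":4.5,"dp":[0.15,0.05,-2.8],"rotation":[0,-0.004,0]},{"grip":4.5,"dp":[0.15,0.05,-3.4],"rotation":[0,-0.004,0]},{"grip":4.5,"dp":[0.15,0.05,-3.4],"rotation":[0,-0.004,0]}]'; python3 -m creep '[{"grip":4.5,"dp":[0,0,0],"rotation":[0,0,0]},{"grip":4.5,"dp":[0,0,0],"rotation":[0,0,0]}]'; python3 kn.py 20
```

```text
time: 16.03
tool_pos: [0.4531, 0.059, 0.0571]
tcp_rot: [-2.205, 0.04, 2.199]
wrist_force: [0.8, -0.0, -2.5]
width: 0.627
time: 16.2
tool_pos: [0.4498, 0.059, 0.0559]
tcp_rot: [-2.201, 0.04, 2.203]
wrist_force: [-0.8, 0.7, -3.7]
width: 0.625
t 16.25 p [0.4496 0.059  0.0559] f [ 0.1 -0.1 -3.9] w 0.629
[[-0.001 -0.037 -0.999]
 [ 0.001 -0.999  0.037]
 [-1.    -0.001  0.001]]
dp cm [-0.01 -0.1  -2.54] rot [0.001 0.001 0.001] dist 2.54 rows 0.6 0.0
leaf kn 1537 min [-0.0089 -0.0076 -0.0564] max [ 0.0018  0.0097 -0.0422] mid yz [-0.0035  0.0011 -0.0493]
   axis x,z [ 0.0006 -0.0471] rad 0.0086
kn+y 1622 min [-0.0096 -0.0273 -0.0775] max [ 0.005  -0.0111 -0.0618] mid yz [-0.0023 -0.0192 -0.0696]
   axis x,z [-0.001  -0.0711] rad 0.0078
  world mid [0.5206 0.0751 0.0626]
kn-y 1734 min [-0.0097  0.012  -0.0788] max [ 0.0053  0.0278 -0.0619] mid yz [-0.0022  0.0199 -0.0703]
   axis x,z [-0.0008 -0.0713] rad 0.0081
  world mid [0.5199 0.0367 0.0626]
plate [ 0.0005 -0.0004  0.0037]
FIX leaf (array([ 0.0021, -0.0464]), np.float64(0.00053))
FIX kn+y (array([ 0.0015, -0.0717]), np.float64(0.00055)) -0.0207
FIX kn-y (array([ 0.0014, -0.0717]), np.float64(0.00055)) 0.0193
```

View pics/wrist20.png

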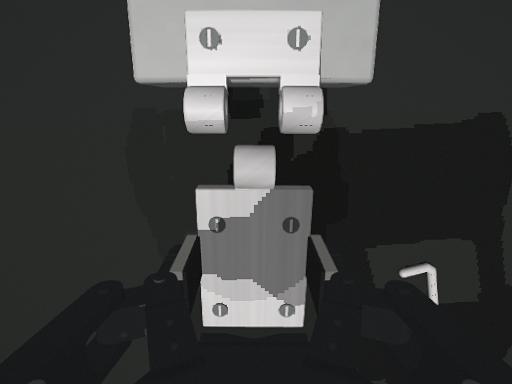

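```bash
python3 -m creep '[{"grip":4.5,"dp":[-0.05,-0.05,-0.3],"rotation":[0,0,0]},{"grip":4.5,"dp":[-0.05,-0.05,-0.6],"rotation":[0,0,0]},{"grip":4.5,"dp":[-0.05,-0.05,-0.9],"rotation":[0,0,0]},{"grip":4.5,"dp":[-0.05,-0.05,-1],"rotation":[0,0,0]},{"grip":4.5,"dp":[-0.05,-0.05,-1],"rotation":[0,0,0]}]'; python3 -m creep '[{"grip":4.5,"dp":[0,0,0],"rotation":[0,0,0]},{"grip":4.5,"dp":[0,0,0],"rotation":[0,0,0]}]'; python3 kn.py 21
```

```text
time: 16.67
tool_pos: [0.4608, 0.0592, 0.0569]
tcp_rot: [-2.203, 0.04, 2.201]
wrist_force: [-0.5, -0.3, -2.6]
width: 0.622
time: 16.83
tool_pos: [0.46, 0.0591, 0.0566]
tcp_rot: [-2.202, 0.04, 2.202]
wrist_force: [0.0, 0.1, -3.8]
width: 0.628
t 16.88 p [0.46   0.0592 0.0566] f [ 0.9  0.2 -2.5] w 0.627
[[-0.    -0.037 -0.999]
 [ 0.001 -0.999  0.037]
 [-1.    -0.001  0.   ]]
dp cm [ 0.06 -0.04 -1.5 ] rot [0.001 0.    0.001] dist 1.5 rows 0.4 0.0
leaf kn 1624 min [-0.009  -0.0119 -0.0571] max [ 0.0029  0.0097 -0.0423] mid yz [-0.0031 -0.0011 -0.0497]
   axis x,z [-0.0001 -0.0478] rad 0.008
kn+y 1446 min [-0.0087 -0.0266 -0.0673] max [ 0.0052 -0.0105 -0.0517] mid yz [-0.0017 -0.0185 -0.0595]
   axis x,z [-0.0004 -0.0609] rad 0.0077
  world mid [0.5209 0.075  0.0628]
kn-y 1594 min [-0.0088  0.0126 -0.0686] max [ 0.0058  0.0286 -0.0519] mid yz [-0.0015  0.0206 -0.0602]
   axis x,z [-0.0002 -0.0612] rad 0.0079
  world mid [0.5202 0.0366 0.0627]
plate [-0.0001 -0.0004  0.0037]
FIX leaf (array([ 0.0021, -0.0464]), np.float64(0.00054))
FIX kn+y (array([ 0.0022, -0.0615]), np.float64(0.00054)) -0.0201
FIX kn-y (array([ 0.0022, -0.0614]), np.float64(0.00052)) 0.0199
```

View pics/wrist21.png

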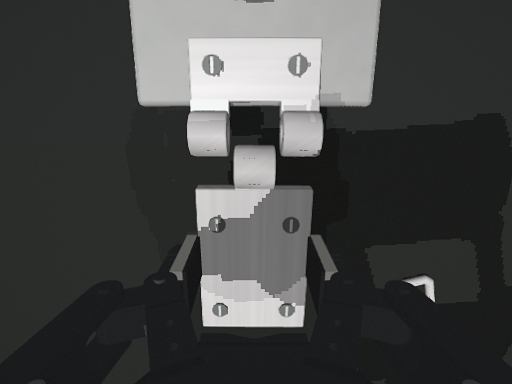

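```bash
python3 -m creep '[{"grip":4.5,"dp":[0,0,-0.3],"rotation":[0,0,0]},{"grip":4.5,"dp":[0,0,-0.6],"rotation":[0,0,0]},{"grip":4.5,"dp":[0,0,-0.9],"rotation":[0,0,0]},{"grip":4.5,"dp":[0,0,-1.1],"rotation":[0,0,0]},{"grip":4.5,"dp":[0,0,-1.1],"rotation":[0,0,0]}]'; python3 -m creep '[{"grip":4.5,"dp":[0,0,-0.05],"rotation":[0,0,0]},{"grip":4.5,"dp":[0,0,-0.1],"rotation":[0,0,0]},{"grip":4.5,"dp":[0,0,-0.1],"rotation":[0,0,0]}]'; python3 kn.py 22
```

```text
time: 17.3
tool_pos: [0.4721, 0.0587, 0.0569]
tcp_rot: [-2.203, 0.04, 2.201]
wrist_force: [-0.4, -0.1, -3.0]
width: 0.627
time: 17.55
tool_pos: [0.4722, 0.0587, 0.0567]
tcp_rot: [-2.202, 0.04, 2.202]
wrist_force: [-0.8, 0.3, -3.1]
width: 0.624
t 17.6 p [0.4721 0.0587 0.0566] f [-0.5 -0.1 -2.9] w 0.626
[[-0.    -0.037 -0.999]
 [ 0.001 -0.999  0.037]
 [-1.    -0.001  0.   ]]
dp cm [ 0.06 -0.04 -0.29] rot [0.001 0.    0.001] dist 0.3 rows 0.1 0.0
leaf kn 1817 min [-0.009  -0.0123 -0.0571] max [ 0.0069  0.0097 -0.0422] mid yz [-0.001  -0.0013 -0.0496]
   axis x,z [-0.0004 -0.0479] rad 0.0077
kn+y 1583 min [-0.0088 -0.0265 -0.055 ] max [ 0.0063 -0.0103 -0.0324] mid yz [-0.0013 -0.0184 -0.0437]
   axis x,z [ 0.0037 -0.0467] rad 0.0115
  world mid [0.5184 0.0751 0.0609]
kn-y 1646 min [-0.0089  0.0123 -0.0565] max [ 0.0064  0.0289 -0.0338] mid yz [-0.0013  0.0206 -0.0451]
   axis x,z [ 0.0035 -0.0475] rad 0.0113
  world mid [0.519  0.0367 0.0615]
plate [-0.0001 -0.0002  0.0038]
FIX leaf (array([ 0.002 , -0.0464]), np.float64(0.00052))
FIX kn+y (array([ 0.0023, -0.0476]), np.float64(0.00184)) -0.02
FIX kn-y (array([ 0.0022, -0.0486]), np.float64(0.00152)) 0.02
```

View pics/wrist22.png

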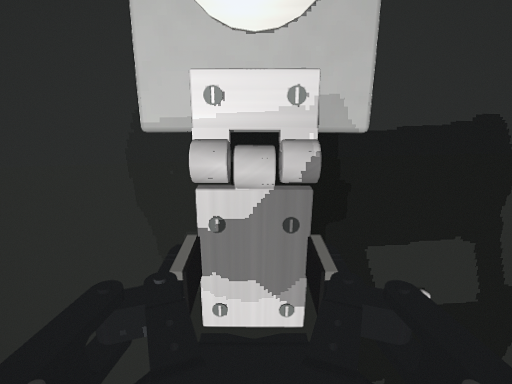

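```bash
python3 -m creep '[{"grip":4.5,"dp":[0,0,-0.1],"rotation":[0,0,0]},{"grip":4.5,"dp":[0,0,-0.2],"rotation":[0,0,0]},{"grip":4.5,"dp":[0,0,-0.27],"rotation":[0,0,0]},{"grip":4.5,"dp":[0,0,-0.27],"rotation":[0,0,0]},{"grip":4.5,"dp":[0,0,-0.27],"rotation":[0,0,0]}]'; python3 -m creep '[{"grip":4.5,"dp":[0,0,0],"rotation":[0,0,0]},{"grip":4.5,"dp":[0,0,0],"rotation":[0,0,0]}]'; python3 kn.py 23; python3 -c "
from h import *
crop('wrist',23,(180,120,330,200),5,'pics/w23c.png'); snap('side',23); snap('scene',23); crop('side',23,(190,110,310,210),5,'pics/side23c.png'); crop('scene',23,(230,110,330,200),6,'pics/scene23c.png')"
```

```text
time: 18.02
tool_pos: [0.475, 0.0586, 0.0567]
tcp_rot: [-2.202, 0.04, 2.202]
wrist_force: [-0.4, 0.5, -2.9]
width: 0.622
time: 18.18
tool_pos: [0.4748, 0.0586, 0.0567]
tcp_rot: [-2.202, 0.04, 2.202]
wrist_force: [0.1, -0.6, -2.6]
width: 0.625
t 18.23 p [0.4748 0.0586 0.0567] f [-0.9  0.3 -3.1] w 0.629
[[-0.    -0.037 -0.999]
 [ 0.001 -0.999  0.037]
 [-1.    -0.001  0.   ]]
dp cm [ 0.07 -0.04 -0.02] rot [0.001 0.    0.001] dist 0.08 rows 0.0 0.0
leaf kn 1821 min [-0.009  -0.0123 -0.0566] max [ 0.007   0.0097 -0.0422] mid yz [-0.001  -0.0013 -0.0494]
   axis x,z [ 0.0001 -0.0475] rad 0.0081
kn+y 1723 min [-0.0087 -0.0267 -0.0524] max [ 0.0056 -0.0099 -0.0297] mid yz [-0.0016 -0.0183 -0.0411]
   axis x,z [ 0.0033 -0.0442] rad 0.0111
  world mid [0.5177 0.0751 0.0603]
kn-y 1787 min [-0.0088  0.0117 -0.0538] max [ 0.0058  0.0287 -0.0312] mid yz [-0.0015  0.0202 -0.0425]
   axis x,z [ 0.0033 -0.0451] rad 0.0111
  world mid [0.5179 0.0368 0.0608]
plate [ 0.0006 -0.0003  0.0037]
FIX leaf (array([ 0.002 , -0.0464]), np.float64(0.00052))
FIX kn+y (array([ 0.0023, -0.0447]), np.float64(0.00168)) -0.0199
FIX kn-y (array([ 0.0021, -0.0455]), np.float64(0.00133)) 0.02
```

View pics/w23c.png

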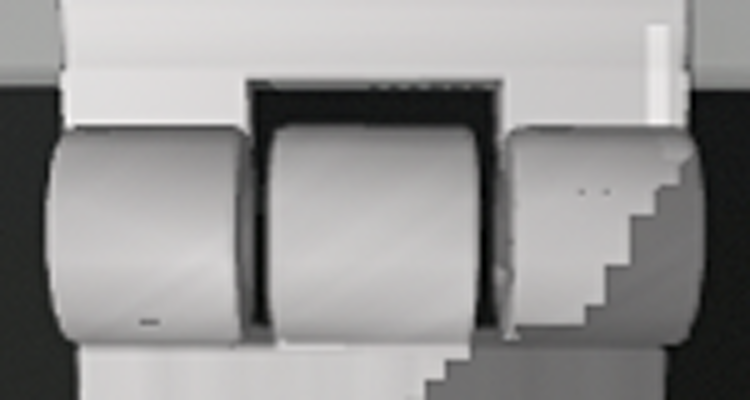

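View pics/side23c.png

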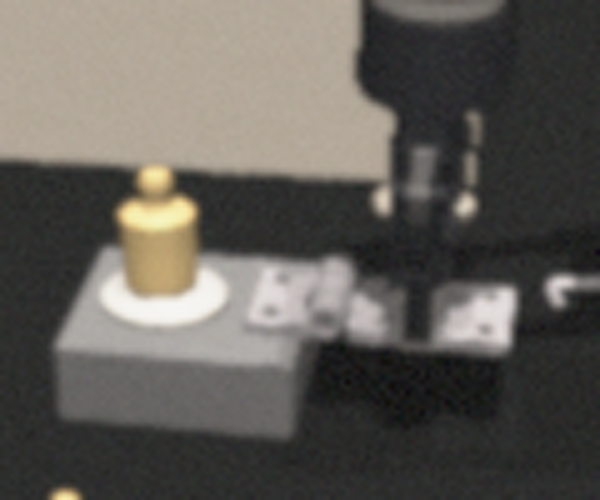

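View pics/scene23c.png

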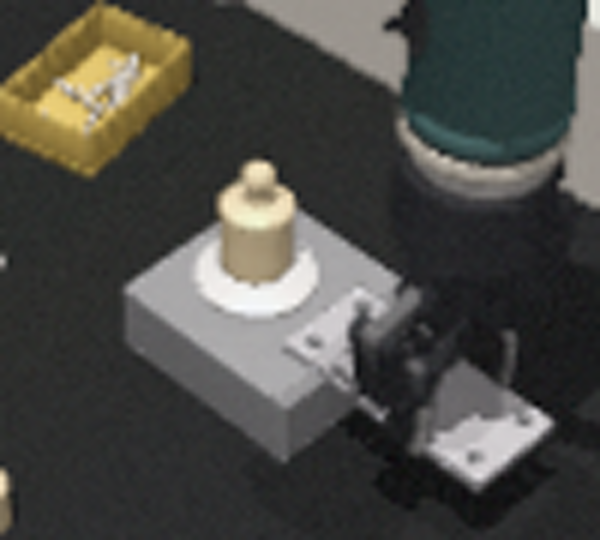

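```bash
python3 -m creep '[{"grip":4.5,"dp":[0,0,0],"rotation":[0,0,0]},{"grip":4.5,"dp":[0,0,0],"rotation":[0,0,0]},{"grip":4.5,"dp":[0,0,0],"rotation":[0,0,0]}]'; python3 -c "
from h import *
act(); print(bot.finish_job())"
```

```text
time: 18.58
tool_pos: [0.4749, 0.0586, 0.0567]
tcp_rot: [-2.202, 0.04, 2.202]
wrist_force: [-0.2, 0.5, -3.1]
width: 0.627
t 18.58 p [0.4749 0.0586 0.0567] f [-0.2  0.5 -3.1] w 0.627
[[ 0.    -0.037 -0.999]
 [ 0.001 -0.999  0.037]
 [-1.    -0.001 -0.   ]]
the job is handed in; nothing more can be done
None
```

I set the 500 g weight upright on the dome, then gripped the hinge leaf and brought it in level from the front until its knuckle sat between the block's two. I handed the job in at 18.6 s with the leaf still held; no verdict is reported.

- **Hole alignment:** in the last wrist picture the three knuckles lined up, with equal gaps on both sides (about 2 mm each) and matching top and bottom edges. I estimate under 1 mm error in height and along the axis.
- **Front-to-back reading:** the last depth fits of the block's knuckles were poor (residuals 1.3–1.7 mm). They put their axis 0.9–1.7 mm nearer the robot than the leaf's. The picture and the distance travelled put it within about 0.5 mm. Both are inside the 3 mm tolerance.
- **Leaf and force:** the leaf was level to about 0.001 rad in the wrist depth image. The wrist carried only the leaf's weight (about 3 N), so nothing showed it pressing on the block.
- **Weight on the dome:** it stood upright in the last side and scene views. When released it was within 1–2 mm of the dome's centre.
- **Left alone:** I did not touch the other two weights, the pin or the black look-alike. The block looked unmoved, but I did not measure the final position of any of these.

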